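# Wipe the eye housing on the felt bar and box it with its spacers

### The job

Wipe the four sides of the blue infrared eye housing on the sprung felt bar, the dark-window side first, then giving it a quarter turn clockwise (seen from above) before each next side: press each side flat so that the bar visibly gives, and still pressing draw it along from near the red-capped end to near the plain end. Stand the wiped housing upright in the empty bay of the teak box, drop each white spacer that is there into a pocket of its own, and shut the lid fully. Leave everything else on the counter where it is.

Things in the scene. Friction and masses are not known exactly. Their poses are not given: they have to be found in the camera images.
- eye: Blue plastic infrared eye housing: block 44 x 44 mm, 34 mm high, with a square grip boss 20 x 20 mm, 16 mm high, on the middle of its top (50 mm in all), about 90 g. Starts upright. Origin at the centre of its underside, z up, x towards the side with the dark window, a black rectangle that also shows as a black strip along that edge of the top.
- eye_a (a point): Middle of the housing's first side, the one with the dark window (22 mm out along the housing's +x, 17 mm above its underside)
- eye_b (a point): Middle of its second side (+y of the housing)
- eye_c (a point): Middle of its third side (-x), away from the window
- eye_d (a point): Middle of its fourth side (-y)
- felt_face (a point): Middle of the front of the sprung grey felt bar (aluminium strip on top), 30 mm above the counter; moves with the bar. x points level into the bar (the way to press), y along it to the red-capped end. Felt 170 mm long, from 10 to 50 mm above the counter; red cap, 18 mm, beyond its +y end. Behind it a green bracket 58 mm high.
- felt (a joint): How far the felt bar has been pushed in, m: 0 at rest, stop at 0.012; a spring returns it (1 N to start, about 5 N at the stop)
- box: Fixed teak parts box, 130 mm (its x) x 172 mm (its y) x 64 mm high, walls 6 mm. Origin at the centre of its underside; its -x side has a row of four pockets, its +x side carries the lid hinge. Of the two bays between pockets and hinge, the one at +y is empty, the one at -y is full of stock.
- bay (a point): Centre of the floor of the empty bay, 78 x 78 mm, 58 mm deep (floor 6 mm above the counter); axes as the box's
- box_lid (a joint): Angle of the wooden lid, rad: 0 shut flat on the box; it starts open at 1.75 to 2.0 (leaning back); stiff hinge, the lid stays wherever it is left; about 2 N at its free edge moves it
- box_lid_hinge (a point): Middle of the lid's hinge line, at the top of the box's +x rim, 65 mm from the box's middle; the hinge axis runs along the box's y. The lid is 130 mm long from here, 172 mm wide, 8 mm thick.
- box_lid_handle (a point): Brass knob on the lid's outer face, 30 mm from its free edge, midway along the box's y; this point is 35 mm off the face
- pocket0 (a point): Centre of the floor of pocket 0 of the box (pocket 0 is at the box's -y end): 34 x 35 mm, 28 mm deep, floor 36 mm above the counter, rim level with the box's (64 mm)
- pocket1 (a point): Centre of the floor of pocket 1 of the box (pocket 0 is at the box's -y end): 34 x 35 mm, 28 mm deep, floor 36 mm above the counter, rim level with the box's (64 mm)
- pocket2 (a point): Centre of the floor of pocket 2 of the box (pocket 0 is at the box's -y end): 34 x 35 mm, 28 mm deep, floor 36 mm above the counter, rim level with the box's (64 mm)
- pocket3 (a point): Centre of the floor of pocket 3 of the box (pocket 0 is at the box's -y end): 34 x 35 mm, 28 mm deep, floor 36 mm above the counter, rim level with the box's (64 mm)
- spacer0: White nylon spacer, a cylinder 22 mm across and 20 mm high, standing on the counter; origin at the centre of its underside, z along its axis. May be absent.
- spacer1: White nylon spacer, a cylinder 22 mm across and 20 mm high, standing on the counter; origin at the centre of its underside, z along its axis. May be absent.
- spacer2: White nylon spacer, a cylinder 22 mm across and 20 mm high, standing on the counter; origin at the centre of its underside, z along its axis. May be absent.
- spacer3: White nylon spacer, a cylinder 22 mm across and 20 mm high, standing on the counter; origin at the centre of its underside, z along its axis. May be absent.
- tuner: Bystander, to be left alone: chrome tuning knob, 38 mm across and 22 mm high, standing on the counter
- clamp: Bystander, to be left alone: brass tube clamp, 60 x 14 mm strap with a 28 mm high hoop
- driver: Bystander, to be left alone: screwdriver with an orange handle, 170 mm long, lying on the counter
- reel: Bystander, to be left alone: aluminium reel, 60 mm across, 38 mm high
There are look-alikes about, which are no part of the job. Leave any brown look-alike of the part that bears felt_face alone.

How it is judged:
By the outcome, as a careful person would: the job done as asked, in the order asked, and still so for the second after the job is handed in, with the robot touching nothing.
Of spacer0, spacer1, spacer2, spacer3 only 2 to 4 are there at a start; the rules pass over those that are not, and their reading is None.
At some moment in a run one of eye, spacer0, spacer1, spacer2, spacer3 may be knocked a few centimetres aside while the robot is not near it.
Once in a run the grip may slacken for a moment while it holds something.
It also fails if it takes over 210 s, if anything falls off the work surface, if the arm or the gripper's body presses on something with over 40 N, if the wrist force passes 120 N, or if a joint passes its speed limit or range.

### The arm

A 6-joint arm with a two-finger parallel gripper is mounted at the origin on the work surface. World frame = base frame: x ahead of the robot, y to its left, z up, the work surface at z = 0. Lengths are in m, angles in rad, forces in N, time in s.
With the tool pointing down it reaches from about 0.35 to 1 m from the base axis. Payload 7.1 kg.
Tool frame: the origin (TCP) lies between the finger pads; the fingertips stand 25 mm ahead of it and the grasp point (between the pads) lies 6 mm ahead of it; z points along the fingers, y is the line along which they close (so a half turn about z gives the same grasp; the last joint's range is limited). The gripper opens to 85 mm and grips with 20 to 120 N. Pads are 22 mm wide; open, the fingers measure 114 mm over their backs; the gripper's body (76 mm by 85 mm) begins 54 mm behind the grasp point. The pads swing forward as they close: fully open they stand 13 mm farther back than shut.
Start: joints at [1.181, 0.423, 1.63, -0, 1.089, -0.019], TCP at [0.226, 0.583, 0.256] pointing down, gripper open.
Joint ranges: [-3, 3], [-0.9, 2.11], [0.09, 2.58], [-1.31, 4.45], [0.11, 2.69], [-2.54, 2.54]. Speed limits (rad/s): [2.39, 2.39, 3.01, 3.14, 3.14, 3.14].

### API

Orientations are given as a rotation vector (axis times angle).
In Python, from workcell import env gives the robot as it stands. The module is installed in compiled form; this text tells all that it offers.
- The arm moves only by the tool step_arm, never from a script. Its argument "series" is a list of rows, each a list of 7 numbers: the shift along the tool's x, y, z each as a share of 20 cm, from -1 to 1, then the turn, a rotation vector about the tool's x, y, z each as a share of pi rad, from -1 to 1, then the opening, from -1 (shut) to 1 (fully open). In form: [[tx, ty, tz, rx, ry, rz, claw], ...]. A call has exactly 10 rows; each row shifts and turns the commanded pose from where the row before left it, along the tool's axes as they then stand; what a row does not reach is not made up. A row lasts 1/12 s, in which the tool goes at most 41.7 mm and 7.16 degrees, less where a joint would pass 70% of its speed; a pose out of reach is approached as far as the arm can. A call with a number of a shift or a turn outside -1 to 1 is refused whole. A call with a gripper value outside its range is refused whole. The fingers move at their own pace and stop on an object; "squeeze" is the grip in N (left out, the last holds). Time passes only in rows, so rows that do not move let the fingers close, or fill a call up. It gives the time, the measured TCP pose, the force, the opening and the grip force at its end, in the units of the state.
- env.read_state(): the state, without advancing time (a new reading comes with each control period).
- env.read_camera(name): name is "scene" or "top"; returns the picture (480x640x3 uint8, red, green, blue); there is no depth.
- env.calibration(name): a dict with "fx", "fy", "cx", "cy" (pixels), "R" (3x3) and "t" (3): a world point X has camera coordinates R X + t. Camera axes: x right, y down, z forward; pixel columns grow to the right and rows downward; lengths in m; the calibration is good to about 2 mm. A picture is of the moment at which its call begins. calibration takes no time and is no camera call.
- env.sign_off(): hands the job in; it is judged then, once.
Trained networks look in the newest picture that a camera, given by its name, has taken for a name from the list of things; names that differ only in an ending like _2 or _b are one class to them, and where a whole thing is asked for, a point or a joint stands for the part that bears it (a point fixed in the world has none). Each returns a list of dicts, best first, with "p" (0 to 1); they miss things now and then, are a little off and sometimes report something else, mostly with a low value. They report only what shows in the picture. A call takes as long as a camera call. They do not tell look-alikes from the thing itself.
- env.find_in(camera, target): "extent" ([centre column, centre row, width, height] as shares, 0 to 1, of the picture: columns of its width, rows of its height, round what is visible of it).
- env.place_of(camera, target): "location" ([row, column] as shares, 0 to 1, of the picture: columns of its width, rows of its height: a listed point, or the origin of a listed thing).
The state is a dict: "clock": time; "qpos": joint angles; "qd": joint speeds; "joint_torque": joint torques, N m; "position": TCP position; "orientation": TCP orientation; "contact_force": force on the tool from outside, world axes, zero at the start; "torque": the same for the moment, N m; "opening": finger opening in m; "finger_force": force on a finger pad.
Only numpy, scipy, OpenCV 4.12 (cv2) and the standard library are available. Lean on these libraries where they do the work, as an engineer would, in place of code of your own. Each camera call takes 0.05 s, during which the arm holds its last target. There are 200 camera calls.

## Working session

There is one attempt and no reset: what is moved stays moved. The work goes in short steps, Python scripts to look and compute and a tool call to move; the robot and the scene stay as the last step left them, time stands still between calls to the robot, and variables do not carry over. Pictures are saved under pics/ and viewed, at most 14 in all, crops included, and the job is handed in when it is done.

Besides the shell and the picture viewer there is one more tool, called after "Emit:" by a JSON object that holds its "method" and its "body", one argument or row to a line. step_arm: Moves the arm, as the interface text tells. Shift numbers are shares of 20 cm and turn numbers shares of pi rad, none past 1 either way. Its arguments: {"type":"object","properties":{"series":{"type":"array"},"squeeze":{"type":"number"}},"required":["series"]}

```bash
mkdir -p pics
cat > h.py <<'E'
import numpy as np, cv2
from workcell import env
from scipy.spatial.transform import Rotation as Ro
def shot(n): 
    im=env.read_camera(n); return im
def save(im,name): cv2.imwrite('pics/'+name+'.png',cv2.cvtColor(np.ascontiguousarray(im),cv2.COLOR_RGB2BGR))
def ray(c,u,v):
    k=env.calibration(c);R=np.array(k['R']);t=np.array(k['t'])
    d=R.T@np.array([(u-k['cx'])/k['fx'],(v-k['cy'])/k['fy'],1]);return -R.T@t,d/np.linalg.norm(d)
def atz(c,u,v,z):
    o,d=ray(c,u,v);return o+d*(z-o[2])/d[2]
def tri(a,b):
    A=np.zeros((3,3));y=np.zeros(3);rs=[ray(*a),ray(*b)]
    for o,d in rs:
        P=np.eye(3)-np.outer(d,d);A+=P;y+=P@o
    X=np.linalg.solve(A,y);return X,[np.linalg.norm((np.eye(3)-np.outer(d,d))@(X-o)) for o,d in rs]
def proj(c,X):
    k=env.calibration(c);p=np.array(k['R'])@np.array(X)+np.array(k['t']);return np.array([k['fx']*p[0]/p[2]+k['cx'],k['fy']*p[1]/p[2]+k['cy']])
E
python3 - <<'E'
from h import *
for n in ('scene','top'):
    save(shot(n),n+'0'); k=env.calibration(n); print(n,-np.array(k['R']).T@np.array(k['t']),k['fx'])
    for t in ('eye','eye_a','felt_face','box','bay','box_lid_handle','box_lid_hinge','pocket0','pocket3','spacer0'):
        print(t,[(round(r['p'],2),round(r['location'][1]*640),round(r['location'][0]*480)) for r in env.place_of(n,t)][:6])
print(env.read_state())
E
```

```text
scene [ 1.14343676 -0.52914369  0.60346153] 436.97708763311806
eye [(0.81, 402, 277), (0.79, 382, 271), (0.76, 396, 270), (0.7, 389, 282), (0.62, 390, 282)]
eye_a [(0.81, 402, 277), (0.79, 382, 271), (0.76, 396, 270), (0.7, 389, 282), (0.62, 390, 282)]
felt_face [(0.94, 100, 276), (0.78, 305, 331), (0.63, 187, 229), (0.26, 423, 238), (0.19, 428, 339)]
box [(0.6, 433, 257), (0.35, 483, 226)]
bay [(0.79, 453, 253)]
box_lid_handle [(0.72, 482, 229), (0.71, 408, 309)]
box_lid_hinge []
pocket0 [(0.82, 423, 240), (0.75, 433, 234), (0.66, 455, 253), (0.6, 445, 232), (0.58, 409, 240)]
pocket3 [(0.82, 423, 240), (0.75, 433, 234), (0.66, 455, 253), (0.6, 445, 232), (0.58, 409, 240)]
spacer0 [(0.67, 263, 291), (0.6, 297, 291), (0.49, 232, 298)]
top [ 0.37492051 -0.12517599  1.20657407] 506.6342825616616
eye [(0.97, 262, 212), (0.88, 254, 203), (0.88, 263, 220), (0.79, 251, 216), (0.66, 268, 207)]
eye_a [(0.97, 262, 212), (0.88, 254, 203), (0.88, 263, 220), (0.79, 251, 216), (0.66, 268, 207)]
felt_face [(0.98, 513, 338), (0.61, 414, 385), (0.57, 375, 177)]
box [(0.89, 187, 227)]
bay [(0.66, 173,
[... 464 characters left out ...]
k': 1.1, 'qpos': array([ 1.18103139e+00,  4.23089432e-01,  1.62990063e+00,  2.00901005e-05,
        1.08858063e+00, -1.89814080e-02]), 'qd': array([-6.83870317e-04, -4.15663784e-04, -4.14372670e-05,  3.91453410e-04,
        1.49293329e-03, -2.24567543e-04]), 'joint_torque': array([ 3.24760440e-03, -5.57355237e+01, -2.82153314e+01,  2.67935311e-04,
        6.33479303e-04,  2.82057982e-06]), 'position': array([0.22642285, 0.58253313, 0.25632542]), 'orientation': array([-5.79106786e-01, -3.08774323e+00, -3.94601618e-05]), 'contact_force': array([-0.48095577,  0.25867118,  0.22892807]), 'torque': array([ 0.040259  , -0.00730546,  0.03595329]), 'finger_force': 0.0, 'opening': 0.08553138991971808}
```

View pics/scene0.png

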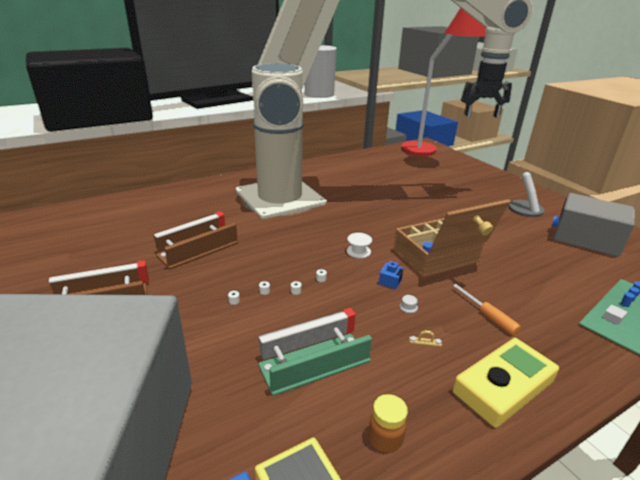

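View pics/top0.png

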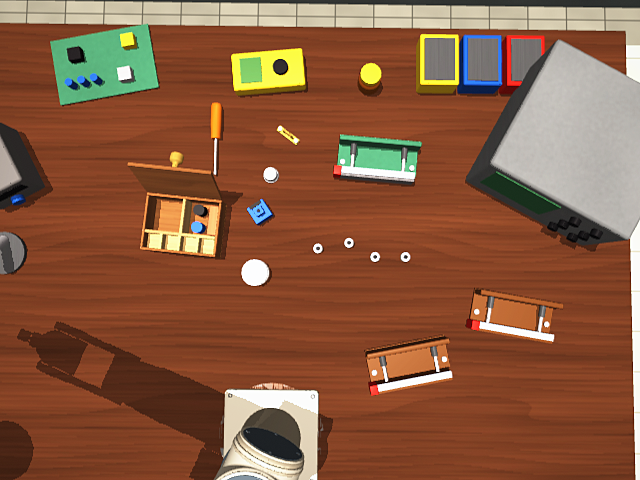

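The top picture shows:
- The blue housing is at (260,211), with no other blue block like it on the counter nearby.
- Felt bars: the green-bracket one is at (377,160). The brown look-alikes are at (408,365) and (513,315), so I choose the green one.
- Four white spacers are at (318,248), (349,243), (375,257) and (405,257). The tuner is at (270,174) and the reel at (255,272), and neither is a spacer.
- The box is at (182,225), with the lid leaning back at the top.

Next is a close crop to check the choice.

Run:
```python
from h import *
im=shot('top'); a=cv2.resize(im[130:270,125:285],None,fx=4,fy=4,interpolation=cv2.INTER_CUBIC)
b=cv2.resize(im[125:265,300:430],None,fx=4,fy=4,interpolation=cv2.INTER_CUBIC)
save(a[:, :],'ca')
s=shot('scene'); save(cv2.resize(s[195:395,220:500],None,fx=2.8,fy=2.8,interpolation=cv2.INTER_CUBIC),'cs')
save(b,'cb')
# blue top blob etc
def blob(im,f,lo,hi,roi):
    x0,y0,x1,y1=roi; h=cv2.cvtColor(np.ascontiguousarray(im[y0:y1,x0:x1]),cv2.COLOR_RGB2HSV); m=cv2.inRange(h,lo,hi)
    n,l,st,c=cv2.connectedComponentsWithStats(m); return [(st[i,4],np.round(c[i]+[x0,y0],1)) for i in range(1,n) if st[i,4]>12]
w=(0,0,170),(180,60,255)
T=blob(im,'',*w,(305,232,420,270)); S=blob(s,'',*w,(220,262,335,310))
print(T,S)
for _,p in T: print('spacer top z.02',atz('top',*p,.02).round(4))
for _,p in S: print('spacer scene',atz('scene',*p,.013).round(4))
print('red',blob(im,'',(0,180,100),(8,255,255),(325,150,345,190)),blob(s,'',(0,180,100),(5,255,255),(335,300,365,345)))
print('eye',blob(im,'',(100,120,60),(125,255,255),(240,190,285,235)))
```

```text
[(np.int32(63), array([348.3, 242.4])), (np.int32(63), array([317.2, 248. ])), (np.int32(63), array([374.7, 256.5])), (np.int32(64), array([405. , 256.5]))] [(np.int32(54), array([321.1, 272.1])), (np.int32(61), array([263.9, 284.4])), (np.int32(59), array([295.6, 284.5])), (np.int32(60), array([233.2, 294. ]))]
spacer top z.02 [ 0.4525 -0.1746  0.02  ]
spacer top z.02 [ 0.4384 -0.1018  0.02  ]
spacer top z.02 [ 0.4201 -0.2368  0.02  ]
spacer top z.02 [ 0.421  -0.3078  0.02  ]
spacer scene [ 0.4308 -0.0982  0.013 ]
spacer scene [ 0.4125 -0.2346  0.013 ]
spacer scene [ 0.4456 -0.1725  0.013 ]
spacer scene [ 0.4133 -0.3066  0.013 ]
red [(np.int32(57), array([336.7, 167.2]))] [(np.int32(103), array([350.2, 322.4]))]
eye [(np.int32(319), array([259.9, 212.2]))]
```

View pics/ca.png

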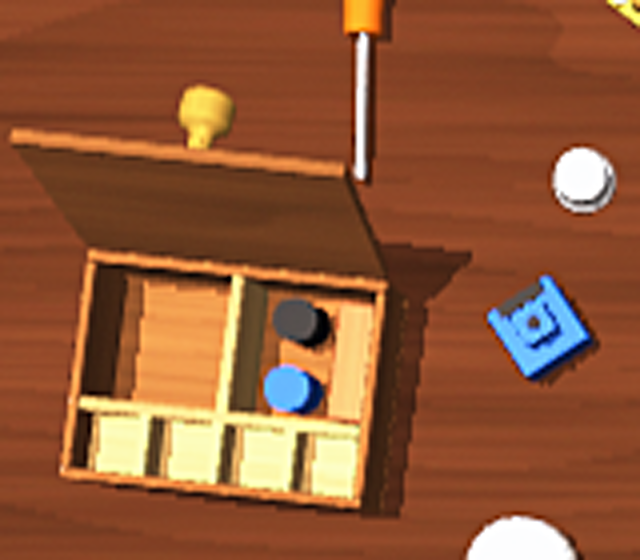

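View pics/cb.png

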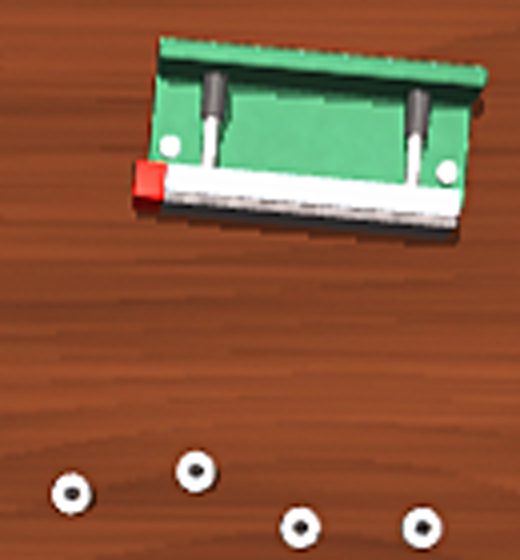

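View pics/cs.png

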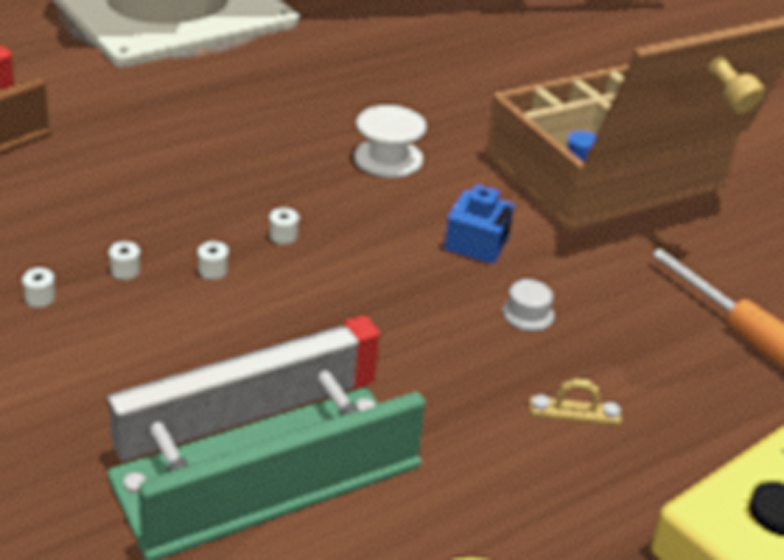

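Crop ca confirms the eye: boss at crop (535,323), black window strip along its upper-left edge. The empty bay is on the left, stock on the right, four pockets at the bottom, and the knob is behind the lid. Crop cb shows the grey felt with the red cap at (150,182) in front of the green bracket. The same layout shows in cs.

Run:
```python
from h import *
A=lambda x,y:('top',125+x/4-.375,130+y/4-.375)
B=lambda x,y:('top',300+x/4-.375,125+y/4-.375)
C=lambda x,y:('scene',220+x/2.8-.32,195+y/2.8-.32)
p=lambda n,v:print(n,np.round(v,4))
def both(n,a,b): X,e=tri(a,b);print(n,X.round(4),np.round(e,4))
both('boss',A(535,323),C(484,191))
both('knob',A(208,103),C(746,92))
both('box-x-y',A(361,507),C(497,96)); both('box+x-y',A(385,283),C(578,161))
both('capTL',B(135,160),C(377,330)); both('strip far -y',B(462,188),C(112,402))
for s,(u,v) in zip([(348.3,242.4),(317.2,248),(374.7,256.5),(405,256.5)],[(295.6,284.5),(321.1,272.1),(263.9,284.4),(233.2,294)]): both('sp',('top',*s),('scene',u,v-1.5))
c=np.array([atz(*A(*q),.064)[:2] for q in [(90,252),(385,283),(360,507),(62,472)]])
print('box corners',c.round(4),'ctr',c.mean(0))
d=(c[0]+c[3]-c[1]-c[2])/2;e=(c[0]+c[1]-c[2]-c[3])/2
print('ylen',np.linalg.norm(d),'xlen',np.linalg.norm(e),'yaw',np.degrees(np.arctan2(-d[0],d[1])),np.degrees(np.arctan2(e[1],e[0])))
q=np.array([atz(*A(*q),.034)[:2] for q in [(488,318),(547,277),(597,342),(540,380)]])
print('eye',q.mean(0));w=(q[0]+q[1]-q[2]-q[3])/2;print(np.linalg.norm(w),np.degrees(np.arctan2(w[1],w[0])));w=(q[0]+q[3]-q[1]-q[2])/2;print(np.linalg.norm(w),np.degrees(np.arctan2(-w[0],w[1])))
for z in (.05,.055):
  f=[atz(*B(*q),z)[:2] for q in [(166,165),(462,189),(458,215),(166,193)]]
  print(z,np.round(f,4),np.linalg.norm(f[2]-f[3]))
  for a,b in ((0,1),(3,2)): w=f[a]-f[b];print(np.degrees(np.arctan2(-w[0],w[1])))
g=[atz(*B(*q),.01)[:2] for q in [(455,232),(162,207)]];print('feltbottom',np.round(g,4))
g=[atz(*B(*q),.058)[:2] for q in [(162,38),(487,68)]];w=g[0]-g[1];print('bracket',np.degrees(np.arctan2(-w[0],w[1])),np.round(g,4))
```

```text
boss [0.5217 0.034  0.0521] [0.0006 0.0006]
knob [0.6222 0.1934 0.1536] [0.0006 0.0006]
box-x-y [0.4151 0.1297 0.0612] [0.0014 0.0014]
box+x-y [0.5405 0.116  0.0675] [0.001 0.001]
capTL [ 0.6278 -0.1384  0.056 ] [0.0015 0.0015]
strip far -y [ 0.6127 -0.3257  0.0617] [0.0021 0.0021]
sp [ 0.452  -0.1751  0.0223] [0.0006 0.0006]
sp [ 0.438  -0.1022  0.0231] [0.0004 0.0004]
sp [ 0.4198 -0.2369  0.0228] [0.0004 0.0004]
sp [ 0.4207 -0.3079  0.0227] [0.0006 0.0006]
box corners [[0.5573 0.2856]
 [0.5416 0.1175]
 [0.4142 0.1285]
 [0.4319 0.2973]] ctr [0.48625566 0.2072182 ]
ylen 0.16925284553988318 xlen 0.1268782492889377 yaw -5.650681362127066 -5.13234670664282
eye [0.52006365 0.03128713]
0.04772574647773161 39.58903105529648
0.04076060019570525 35.25419520482034
0.05 [[ 0.6272 -0.1551]
 [ 0.6154 -0.3258]
 [ 0.6002 -0.3236]
 [ 0.6109 -0.1552]] 0.16866952036686614
-3.9773456204823576
-3.643157503848867
0.055 [[ 0.6261 -0.1549]
 [ 0.6143 -0.325 ]
 [ 0.5992 -0.3227]
 [ 0.6099 -0.1551]] 0.16794034302567487
-3.977345620482388
-3.6431575038488724
feltbottom [[ 0.5978 -0.3287]
 [ 0.6106 -0.154 ]]
bracket -4.643549794663019 [[ 0.6993 -0.1517]
 [ 0.6841 -0.3386]]
```

```bash
cat > plan.py <<'E'
# usage: plan.py x y z heading_deg ; prints tool-axis shifts (units of 20cm) and turn (units of pi), shift first (present axes) and shift after turn
import sys; from h import *
def Rt(h): c,s=np.cos(h),np.sin(h); return np.array([[-s,c,0],[c,s,0],[0,0,-1.]])
s=env.read_state(); R=Ro.from_rotvec(s['orientation']).as_matrix(); p=np.array(s['position'])
print('t',round(s['clock'],2),'pos',p.round(4),'head',np.degrees(np.arctan2(R[1,1],R[0,1])).round(2),'q6',np.degrees(s['qpos'][5]).round(1),'q1',np.degrees(s['qpos'][0]).round(1),'tilt',np.degrees(np.arccos(-R[2,2])).round(2),'F',np.round(s['contact_force'],1),'open',round(s['opening'],4),'ff',round(s['finger_force'],1))
a=[float(v) for v in sys.argv[1:]]
for i in range(0,len(a),4):
    x,y,z,h=a[i:i+4]; T=Rt(np.radians(h)); d=np.array([x,y,z])-p
    print('shift before turn',(R.T@d/.2).round(3),'turn',(Ro.from_matrix(R.T@T).as_rotvec()/np.pi).round(4),'shift after turn',(T.T@d/.2).round(3)); R,p=T,np.array([x,y,z])
E
python3 plan.py .5215 .0335 .16 37.5  .5215 .0335 .064 37.5
```

```text
t 1.2 pos [0.2264 0.5825 0.2563] head 68.76 q6 -1.1 q1 67.7 tilt 0.0 F [-0.8 -0.2  0.1] open 0.0851 ff 0.0
shift before turn [-2.37  -2.024  0.482] turn [-0.      0.      0.1736] shift after turn [-3.076 -0.501  0.481]
shift before turn [0.   0.   0.48] turn [0. 0. 0.] shift after turn [0.   0.   0.48]
```

Emit:
{"method": "step_arm", "body": {
  "series": [
    [-0.1185, -0.1012, 0, 0, 0, 0, 1],
    [-0.1185, -0.1012, 0, 0, 0, 0, 1],
    [-0.1185, -0.1012, 0, 0, 0, 0, 1],
    [-0.1185, -0.1012, 0, 0, 0, 0, 1],
    [-0.1185, -0.1012, 0, 0, 0, 0, 1],
    [-0.1185, -0.1012, 0, 0, 0, 0, 1],
    [-0.1185, -0.1012, 0, 0, 0, 0, 1],
    [-0.1185, -0.1012, 0, 0, 0, 0, 1],
    [-0.1185, -0.1012, 0, 0, 0, 0, 1],
    [-0.1185, -0.1012, 0, 0, 0, 0, 1]
  ]
}}

```text
clock: 2.03
position: [0.3745, 0.3067, 0.2566]
orientation: [0.579, 3.087, 0.001]
contact_force: [-0.3, -0.1, -0.6]
opening: 0.0853
finger_force: 0.0
```

Emit:
{"method": "step_arm", "body": {
  "series": [
    [-0.1185, -0.1012, 0, 0, 0, 0, 1],
    [-0.1185, -0.1012, 0, 0, 0, 0, 1],
    [-0.1185, -0.1012, 0, 0, 0, 0, 1],
    [-0.1185, -0.1012, 0, 0, 0, 0, 1],
    [-0.1185, -0.1012, 0, 0, 0, 0, 1],
    [-0.1185, -0.1012, 0, 0, 0, 0, 1],
    [-0.1185, -0.1012, 0, 0, 0, 0, 1],
    [-0.1185, -0.1012, 0, 0, 0, 0, 1],
    [-0.1185, -0.1012, 0, 0, 0, 0, 1],
    [-0.1185, -0.1012, 0, 0, 0, 0, 1]
  ]
}}

```text
clock: 2.87
position: [0.5221, 0.032, 0.2565]
orientation: [0.579, 3.087, 0.0]
contact_force: [0.5, -0.0, 0.6]
opening: 0.0853
finger_force: 0.0
```

Emit:
{"method": "step_arm", "body": {
  "series": [
    [0, 0, 0.08, 0, 0, 0.0347, 0.2],
    [0, 0, 0.08, 0, 0, 0.0347, 0.2],
    [0, 0, 0.08, 0, 0, 0.0347, 0.2],
    [0, 0, 0.08, 0, 0, 0.0347, 0.2],
    [0, 0, 0.08, 0, 0, 0.0347, 0.2],
    [0, 0, 0, 0, 0, 0, 0.2],
    [0, 0, 0, 0, 0, 0, 0.2],
    [0, 0, 0, 0, 0, 0, 0.2],
    [0, 0, 0, 0, 0, 0, 0.2],
    [0, 0, 0, 0, 0, 0, 0.2]
  ]
}}

```text
clock: 3.7
position: [0.5222, 0.0335, 0.1774]
orientation: [1.386, 2.817, 0.001]
contact_force: [-0.2, 0.3, 0.3]
opening: 0.0513
finger_force: 0.0
```

```bash
python3 plan.py .5215 .0335 .064 37.5
python3 - <<'E'
from h import *
s=shot('scene'); save(cv2.resize(s[160:320,300:480],None,fx=3.5,fy=3.5,interpolation=cv2.INTER_CUBIC),'s1')
E
```

```text
t 3.7 pos [0.5222 0.0335 0.1774] head 37.61 q6 -35.2 q1 2.4 tilt 0.11 F [-0.2  0.3  0.3] open 0.0513 ff 0.0
shift before turn [ 0.003 -0.004  0.567] turn [0.0005 0.0004 0.0006] shift after turn [ 0.002 -0.003  0.567]
```

View pics/s1.png

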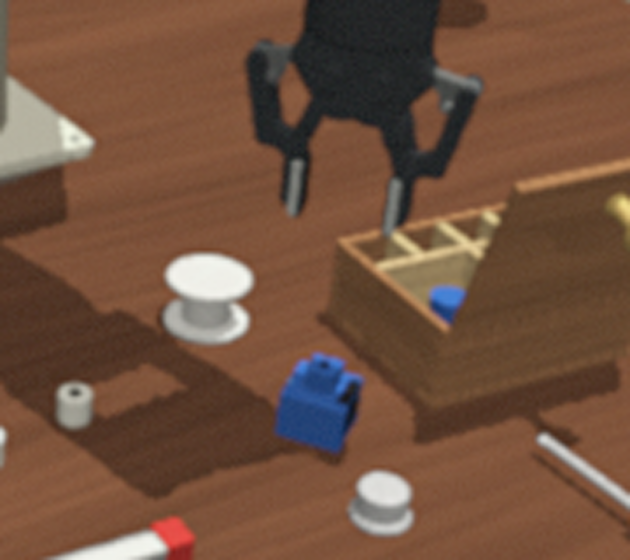

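The open fingers stand centred above the blue housing (crop (320,370)); the way down is clear.

Emit:
{"method": "step_arm", "body": {
  "series": [
    [0.002, -0.003, 0.1, 0, 0, 0, 0.2],
    [0, 0, 0.1, 0, 0, 0, 0.2],
    [0, 0, 0.1, 0, 0, 0, 0.2],
    [0, 0, 0.1, 0, 0, 0, 0.2],
    [0, 0, 0.1, 0, 0, 0, 0.2],
    [0, 0, 0.05, 0, 0, 0, 0.2],
    [0, 0, 0.025, 0, 0, 0, 0.2],
    [0, 0, 0, 0, 0, 0, 0.2],
    [0, 0, 0, 0, 0, 0, 0.2],
    [0, 0, 0, 0, 0, 0, 0.2]
  ]
}}

```text
clock: 4.58
position: [0.5216, 0.0335, 0.0624]
orientation: [1.388, 2.817, 0.001]
contact_force: [-0.5, -0.5, 0.7]
opening: 0.051
finger_force: 0.0
```

Emit:
{"method": "step_arm", "body": {
  "series": [
    [0, 0, 0, 0, 0, 0, -1],
    [0, 0, 0, 0, 0, 0, -1],
    [0, 0, 0, 0, 0, 0, -1],
    [0, 0, 0, 0, 0, 0, -1],
    [0, 0, 0, 0, 0, 0, -1],
    [0, 0, 0, 0, 0, 0, -1],
    [0, 0, 0, 0, 0, 0, -1],
    [0, 0, 0, 0, 0, 0, -1],
    [0, 0, 0, 0, 0, 0, -1],
    [0, 0, 0, 0, 0, 0, -1]
  ],
  "squeeze": 70
}}

```text
clock: 5.42
position: [0.5214, 0.0335, 0.0621]
orientation: [1.388, 2.817, 0.001]
contact_force: [0.1, 0.2, 6.7]
opening: 0.0178
finger_force: 70.1
```

```bash
python3 plan.py .5215 .0335 .082 37.5 .5215 .0335 .13 -4.1
```

```text
t 5.42 pos [0.5214 0.0335 0.0621] head 37.53 q6 -35.2 q1 2.4 tilt 0.08 F [0.1 0.2 6.7] open 0.0178 ff 70.1
shift before turn [-0.     0.    -0.099] turn [0.0004 0.0002 0.0001] shift after turn [-0.     0.    -0.099]
shift before turn [ 0.    0.   -0.24] turn [0.     0.     0.2311] shift after turn [ 0.    0.   -0.24]
```

Emit:
{"method": "step_arm", "body": {
  "series": [
    [0, 0, 0, 0, 0, 0, -0.3],
    [0, 0, 0, 0, 0, 0, -0.3],
    [0, 0, -0.015, 0, 0, 0, -0.3],
    [0, 0, 0, 0, 0, 0, -0.3],
    [0, 0, 0, 0, 0, 0, -1],
    [0, 0, 0, 0, 0, 0, -1],
    [0, 0, 0, 0, 0, 0, -1],
    [0, 0, 0, 0, 0, 0, -1],
    [0, 0, 0, 0, 0, 0, -1],
    [0, 0, 0, 0, 0, 0, -1]
  ],
  "squeeze": 70
}}

```text
clock: 6.25
position: [0.5211, 0.0334, 0.0646]
orientation: [1.389, 2.818, 0.0]
contact_force: [-0.5, -0.2, 5.7]
opening: 0.0181
finger_force: 69.7
```

Emit:
{"method": "step_arm", "body": {
  "series": [
    [0, 0, 0, 0, 0, 0, -1],
    [0, 0, 0, 0, 0, 0, -1],
    [0, 0, -0.05, 0, 0, 0, -1],
    [0, 0, -0.05, 0, 0, 0, -1],
    [0, 0, -0.1, 0, 0, 0, -1],
    [0, 0, -0.1, 0, 0, 0, -1],
    [0, 0, -0.1, 0, 0, 0, -1],
    [0, 0, 0, 0, 0, 0, -1],
    [0, 0, 0, 0, 0, 0, -1],
    [0, 0, 0, 0, 0, 0, -1]
  ]
}}

```text
clock: 7.08
position: [0.5205, 0.0334, 0.1443]
orientation: [-1.389, -2.818, 0.0]
contact_force: [0.6, -0.3, -0.2]
opening: 0.0178
finger_force: 69.0
```

```bash
python3 plan.py .5215 .0335 .145 -4.1
python3 - <<'E'
from h import *
f=np.array([.605,-.240]);h=np.radians(-4.1);fx=np.array([np.cos(h),np.sin(h)]);fy=np.array([-fx[1],fx[0]])
for n,a,b in (('pre',-.05,.058),('on',-.012,.058),('end',-.012,-.058)): print(n,(f+fx*(a-.022)+fy*b).round(4))
s=shot('scene'); save(cv2.resize(s[160:320,300:480],None,fx=3.5,fy=3.5,interpolation=cv2.INTER_CUBIC),'s2')
E
```

```text
t 7.08 pos [0.5205 0.0334 0.1443] head 37.53 q6 -35.2 q1 2.4 tilt 0.01 F [ 0.6 -0.3 -0.2] open 0.0178 ff 69.0
shift before turn [-0.003  0.004 -0.004] turn [-0.      0.      0.2313] shift after turn [ 0.001  0.005 -0.004]
pre [ 0.5373 -0.177 ]
on [ 0.5752 -0.1797]
end [ 0.5669 -0.2954]
```

View pics/s2.png

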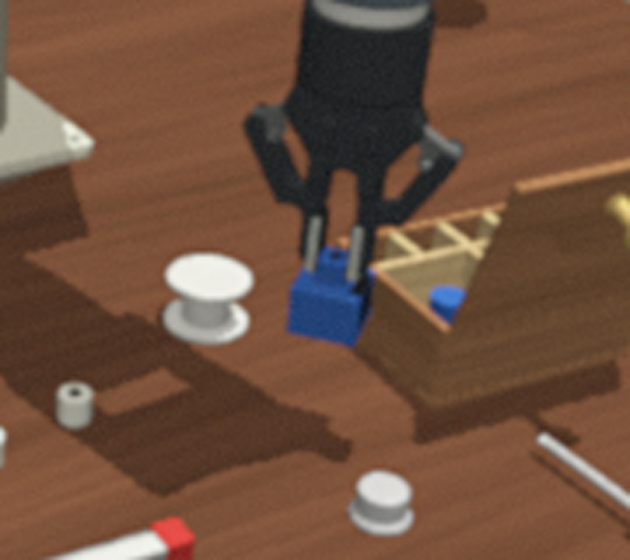

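The housing hangs upright in the grip (crop (330,300)), so I turn it to the bar's heading and carry it to the red-capped end.

Emit:
{"method": "step_arm", "body": {
  "series": [
    [0, 0, 0, 0, 0, 0.0385, -1],
    [0, 0, 0, 0, 0, 0.0385, -1],
    [0, 0, 0, 0, 0, 0.0385, -1],
    [0, 0, 0, 0, 0, 0.0385, -1],
    [0, 0, 0, 0, 0, 0.0385, -1],
    [0, 0, 0, 0, 0, 0.0385, -1],
    [0, 0, 0, 0, 0, 0, -1],
    [0, 0, 0, 0, 0, 0, -1],
    [0, 0, 0, 0, 0, 0, -1],
    [0, 0, 0, 0, 0, 0, -1]
  ]
}}

```text
clock: 7.97
position: [0.5206, 0.0334, 0.1439]
orientation: [-2.296, -2.144, 0.001]
contact_force: [0.4, -0.1, -1.1]
opening: 0.0178
finger_force: 69.0
```

```bash
python3 plan.py .5373 -.177 .0845 -4.1 .5752 -.1797 .0845 -4.1
```

```text
t 7.97 pos [0.5206 0.0334 0.1439] head -3.91 q6 6.3 q1 2.4 tilt 0.04 F [ 0.4 -0.1 -1.1] open 0.0178 ff 69.0
shift before turn [-1.044  0.155  0.297] turn [-0.0002  0.      0.001 ] shift after turn [-1.043  0.159  0.297]
shift before turn [0.   0.19 0.  ] turn [0. 0. 0.] shift after turn [0.   0.19 0.  ]
```

Emit:
{"method": "step_arm", "body": {
  "series": [
    [-0.13, 0.02, 0, 0, 0, 0.001, -1],
    [-0.13, 0.02, 0, 0, 0, 0, -1],
    [-0.13, 0.02, 0, 0, 0, 0, -1],
    [-0.13, 0.02, 0, 0, 0, 0, -1],
    [-0.13, 0.02, 0, 0, 0, 0, -1],
    [-0.13, 0.02, 0, 0, 0, 0, -1],
    [-0.13, 0.02, 0, 0, 0, 0, -1],
    [-0.13, 0.02, 0, 0, 0, 0, -1],
    [0, 0, 0.05, 0, 0, 0, -1],
    [0, 0, 0.05, 0, 0, 0, -1]
  ]
}}

```text
clock: 8.8
position: [0.5378, -0.1777, 0.1242]
orientation: [2.302, 2.136, 0.001]
contact_force: [0.2, -0.3, -1.0]
opening: 0.0178
finger_force: 69.0
```

Emit:
{"method": "step_arm", "body": {
  "series": [
    [0, 0, 0.05, 0, 0, 0, -1],
    [0, 0, 0.05, 0, 0, 0, -1],
    [0, 0, 0.05, 0, 0, 0, -1],
    [0, 0, 0.047, 0, 0, 0, -1],
    [0, 0.03, 0, 0, 0, 0, -1],
    [0, 0.03, 0, 0, 0, 0, -1],
    [0, 0.03, 0, 0, 0, 0, -1],
    [0, 0.03, 0, 0, 0, 0, -1],
    [0, 0.03, 0, 0, 0, 0, -1],
    [0, 0, 0, 0, 0, 0, -1]
  ]
}}

```text
clock: 9.63
position: [0.5695, -0.1789, 0.0857]
orientation: [2.3, 2.137, 0.002]
contact_force: [0.1, 0.8, -0.6]
opening: 0.0181
finger_force: 69.0
```

```bash
python3 plan.py .5830 -.1803 .0845 -4.1
python3 - <<'E'
from h import *
im=shot('top'); s=shot('scene')
a=cv2.resize(im[125:225,295:435],None,fx=4,fy=4,interpolation=cv2.INTER_CUBIC);b=cv2.resize(s[250:400,240:400],None,fx=2.667,fy=2.667,interpolation=cv2.INTER_CUBIC)
b=b[:400]; save(np.hstack([cv2.resize(a,(420,300)),cv2.resize(b,(320,300))]),'w0')
E
```

```text
t 9.63 pos [ 0.5695 -0.1789  0.0857] head -4.21 q6 -14.4 q1 -18.6 tilt 0.16 F [ 0.1  0.8 -0.6] open 0.0181 ff 69.0
shift before turn [-0.002  0.068  0.006] turn [ 0.0009  0.0002 -0.0006] shift after turn [-0.002  0.068  0.006]
```

View pics/w0.png

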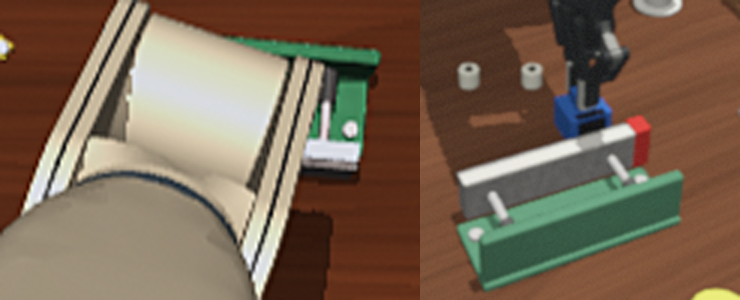

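Left half: the arm hides most of the bar from above. Right half: the housing is at (585,115) with its dark window towards the bar at its red-capped end, and the fingers are clear above the strip. I'll press in.

Emit:
{"method": "step_arm", "body": {
  "series": [
    [-0.002, 0.02, 0.005, 0, 0, 0, -1],
    [0, 0.02, 0, 0, 0, 0, -1],
    [0, 0.02, 0, 0, 0, 0, -1],
    [0, 0.02, 0, 0, 0, 0, -1],
    [0, 0.01, 0, 0, 0, 0, -1],
    [0, 0.01, 0, 0, 0, 0, -1],
    [0, 0, 0, 0, 0, 0, -1],
    [0, 0, 0, 0, 0, 0, -1],
    [0, 0, 0, 0, 0, 0, -1],
    [0, 0, 0, 0, 0, 0, -1]
  ]
}}

```text
clock: 10.57
position: [0.5869, -0.1804, 0.0838]
orientation: [-2.302, -2.137, 0.001]
contact_force: [-2.5, -0.6, -0.3]
opening: 0.0178
finger_force: 69.1
```

```bash
python3 plan.py .5945 -.181 .0845 -4.1
```

```text
t 10.57 pos [ 0.5869 -0.1804  0.0838] head -4.24 q6 -14.0 q1 -18.2 tilt 0.04 F [-2.5 -0.6 -0.3] open 0.0178 ff 69.1
shift before turn [-0.     0.038 -0.004] turn [-0.0002 -0.     -0.0008] shift after turn [-0.     0.038 -0.004]
```

Emit:
{"method": "step_arm", "body": {
  "series": [
    [0, 0.007, -0.004, 0, 0, 0, -1],
    [0, 0.007, 0, 0, 0, 0, -1],
    [0, 0.006, 0, 0, 0, 0, -1],
    [0, 0, 0, 0, 0, 0, -1],
    [0, 0, 0, 0, 0, 0, -1],
    [0, 0, 0, 0, 0, 0, -1],
    [-0.02, 0, 0, 0, 0, 0, -1],
    [-0.02, 0, 0, 0, 0, 0, -1],
    [-0.02, 0, 0, 0, 0, 0, -1],
    [-0.02, 0, 0, 0, 0, 0, -1]
  ]
}}

```text
clock: 11.4
position: [0.59, -0.197, 0.0847]
orientation: [-2.302, -2.138, -0.0]
contact_force: [-4.7, 2.5, -0.4]
opening: 0.0177
finger_force: 72.9
```

```bash
python3 plan.py .5827 -.2974 .0845 -4.1
python3 - <<'E'
from h import *
s=shot('scene')
save(cv2.resize(s[270:390,240:380],None,fx=4,fy=4,interpolation=cv2.INTER_CUBIC),'w1')
E
```

```text
t 11.4 pos [ 0.59   -0.197   0.0847] head -4.24 q6 -15.3 q1 -19.6 tilt 0.02 F [-4.7  2.5 -0.4] open 0.0177 ff 72.9
shift before turn [-0.504  0.001  0.001] turn [-0.0001 -0.0001 -0.0008] shift after turn [-0.504 -0.001  0.001]
```

View pics/w1.png

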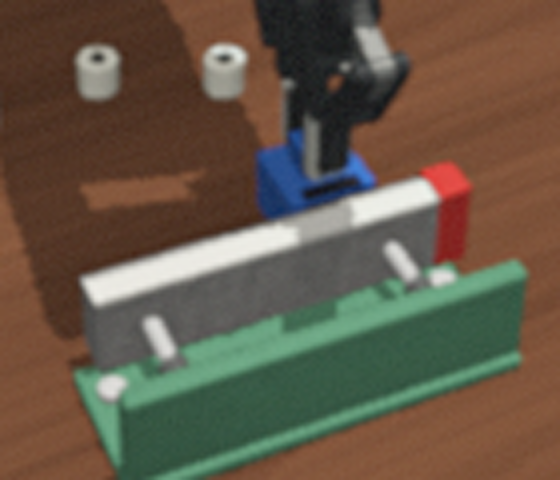

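The crop shows the bar pushed back with the housing flat against it near the red cap (crop (315,190)). Next is the draw to the plain end.

Emit:
{"method": "step_arm", "body": {
  "series": [
    [-0.028, -0.004, 0, 0, 0, 0.0004, -1],
    [-0.028, 0, 0, 0, 0, 0, -1],
    [-0.028, 0, 0, 0, 0, 0, -1],
    [-0.028, 0, 0, 0, 0, 0, -1],
    [-0.028, 0, 0, 0, 0, 0, -1],
    [-0.028, 0, 0, 0, 0, 0, -1],
    [-0.028, 0, 0, 0, 0, 0, -1],
    [-0.028, 0, 0, 0, 0, 0, -1],
    [-0.028, 0, 0, 0, 0, 0, -1],
    [-0.028, 0, 0, 0, 0, 0, -1]
  ]
}}

```text
clock: 12.28
position: [0.585, -0.2531, 0.0847]
orientation: [-2.303, -2.136, 0.0]
contact_force: [-3.0, 3.5, -0.1]
opening: 0.0178
finger_force: 73.0
```

Emit:
{"method": "step_arm", "body": {
  "series": [
    [-0.028, 0, 0, 0, 0, 0, -1],
    [-0.028, 0, 0, 0, 0, 0, -1],
    [-0.028, 0, 0, 0, 0, 0, -1],
    [-0.028, 0, 0, 0, 0, 0, -1],
    [-0.028, 0, 0, 0, 0, 0, -1],
    [-0.028, 0, 0, 0, 0, 0, -1],
    [-0.028, 0, 0, 0, 0, 0, -1],
    [-0.028, 0, 0, 0, 0, 0, -1],
    [0, 0, 0, 0, 0, 0, -1],
    [0, 0, 0, 0, 0, 0, -1]
  ]
}}

```text
clock: 13.12
position: [0.5819, -0.2981, 0.0849]
orientation: [2.303, 2.135, -0.0]
contact_force: [-3.0, -1.9, -1.6]
opening: 0.0175
finger_force: 73.0
```

```bash
python3 plan.py .540 -.294 .0845 -4.1
python3 - <<'E'
from h import *
s=shot('scene')
save(cv2.resize(s[270:390,240:380],None,fx=4,fy=4,interpolation=cv2.INTER_CUBIC),'w2')
E
```

```text
t 13.12 pos [ 0.5819 -0.2981  0.0849] head -4.33 q6 -23.8 q1 -28.2 tilt 0.08 F [-3.  -1.9 -1.6] open 0.0175 ff 73.0
shift before turn [ 0.005 -0.21   0.002] turn [ 0.0003  0.0004 -0.0013] shift after turn [ 0.006 -0.21   0.002]
```

View pics/w2.png

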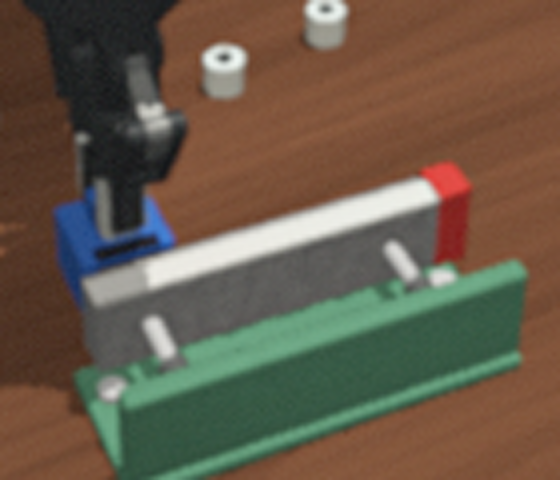

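The housing has reached the plain end (crop (115,250)) with the bar still pushed in. I back off, turn a quarter clockwise and return.

Emit:
{"method": "step_arm", "body": {
  "series": [
    [0, -0.07, 0, 0, 0, 0, -1],
    [0, -0.07, 0, 0, 0, 0, -1],
    [0, -0.07, 0, 0, 0, 0, -1],
    [0, 0, 0, 0, 0, 0.0385, -1],
    [0, 0, 0, 0, 0, 0.0385, -1],
    [0, 0, 0, 0, 0, 0.0385, -1],
    [0, 0, 0, 0, 0, 0.0385, -1],
    [0, 0, 0, 0, 0, 0.0385, -1],
    [0, 0, 0, 0, 0, 0.0385, -1],
    [0, 0, 0, 0, 0, 0.0385, -1]
  ]
}}

```text
clock: 14.0
position: [0.5418, -0.2947, 0.0856]
orientation: [2.977, 0.992, 0.005]
contact_force: [-0.7, 0.0, -0.7]
opening: 0.0175
finger_force: 73.0
```

Emit:
{"method": "step_arm", "body": {
  "series": [
    [0, 0, 0, 0, 0, 0.0385, -1],
    [0, 0, 0, 0, 0, 0.0385, -1],
    [0, 0, 0, 0, 0, 0.0385, -1],
    [0, 0, 0, 0, 0, 0.0385, -1],
    [0, 0, 0, 0, 0, 0.0385, -1],
    [0, 0, 0, 0, 0, 0.037, -1],
    [0, 0, 0, 0, 0, 0, -1],
    [0, -0.1, 0, 0, 0, 0, -1],
    [0, -0.1, 0, 0, 0, 0, -1],
    [0, -0.1, 0, 0, 0, 0, -1]
  ]
}}

```text
clock: 14.83
position: [0.5455, -0.2341, 0.0853]
orientation: [3.139, -0.108, 0.005]
contact_force: [0.3, -0.6, -0.4]
opening: 0.018
finger_force: 73.1
```

Emit:
{"method": "step_arm", "body": {
  "series": [
    [0, -0.1, 0, 0, 0, 0, -1],
    [0, -0.1, 0, 0, 0, 0, -1],
    [0, -0.08, 0, 0, 0, 0, -1],
    [0, 0, 0, 0, 0, 0, -1],
    [0, 0, 0, 0, 0, 0, -1],
    [0, 0, 0, 0, 0, 0, -1],
    [0, 0, 0, 0, 0, 0, -1],
    [0, 0, 0, 0, 0, 0, -1],
    [0, 0, 0, 0, 0, 0, -1],
    [0, 0, 0, 0, 0, 0, -1]
  ]
}}

```text
clock: 15.67
position: [0.5482, -0.1789, 0.0847]
orientation: [3.139, -0.114, 0.0]
contact_force: [0.0, -0.6, -0.7]
opening: 0.0177
finger_force: 73.1
```

```bash
python3 plan.py .583 -.1805 .0845 -94.1 .590 -.181 .0845 -94.1
```

```text
t 15.67 pos [ 0.5482 -0.1789  0.0847] head -94.16 q6 74.9 q1 -19.3 tilt 0.01 F [ 0.  -0.6 -0.7] open 0.0177 ff 73.1
shift before turn [ 0.174 -0.004  0.001] turn [ 0.     -0.     -0.0003] shift after turn [ 0.174 -0.004  0.001]
shift before turn [ 0.035 -0.     0.   ] turn [0. 0. 0.] shift after turn [ 0.035 -0.     0.   ]
```

Emit:
{"method": "step_arm", "body": {
  "series": [
    [0.04, -0.004, 0, 0, 0, 0, -1],
    [0.04, 0, 0, 0, 0, 0, -1],
    [0.04, 0, 0, 0, 0, 0, -1],
    [0.03, 0, 0, 0, 0, 0, -1],
    [0.02, 0, 0, 0, 0, 0, -1],
    [0.02, 0, 0, 0, 0, 0, -1],
    [0.02, 0, 0, 0, 0, 0, -1],
    [0, 0, 0, 0, 0, 0, -1],
    [0, 0, 0, 0, 0, 0, -1],
    [0, 0, 0, 0, 0, 0, -1]
  ]
}}

```text
clock: 16.5
position: [0.5894, -0.1804, 0.0845]
orientation: [-3.139, 0.113, 0.002]
contact_force: [-2.6, -0.1, -0.2]
opening: 0.0173
finger_force: 73.2
```

Emit:
{"method": "step_arm", "body": {
  "series": [
    [0, 0.02, 0, 0, 0, 0, -1],
    [0, 0.02, 0, 0, 0, 0, -1],
    [0, 0.029, 0, 0, 0, 0, -1],
    [0, 0.029, 0, 0, 0, 0, -1],
    [0, 0.029, 0, 0, 0, 0, -1],
    [0, 0.029, 0, 0, 0, 0, -1],
    [0, 0.029, 0, 0, 0, 0, -1],
    [0, 0.029, 0, 0, 0, 0, -1],
    [0, 0.029, 0, 0, 0, 0, -1],
    [0, 0.029, 0, 0, 0, 0, -1]
  ]
}}

```text
clock: 17.33
position: [0.5861, -0.2354, 0.0847]
orientation: [-3.14, 0.113, 0.0]
contact_force: [-4.0, 2.5, -1.4]
opening: 0.0177
finger_force: 73.1
```

```bash
python3 plan.py .5827 -.2974 .0845 -94.1
python3 - <<'E'
from h import *
s=shot('scene')
save(cv2.resize(s[270:390,240:380],None,fx=4,fy=4,interpolation=cv2.INTER_CUBIC),'w3')
E
```

```text
t 17.33 pos [ 0.5861 -0.2354  0.0847] head -94.13 q6 71.2 q1 -23.0 tilt 0.01 F [-4.   2.5 -1.4] open 0.0177 ff 73.1
shift before turn [0.005 0.31  0.001] turn [-0.      0.     -0.0002] shift after turn [0.005 0.31  0.001]
```

View pics/w3.png

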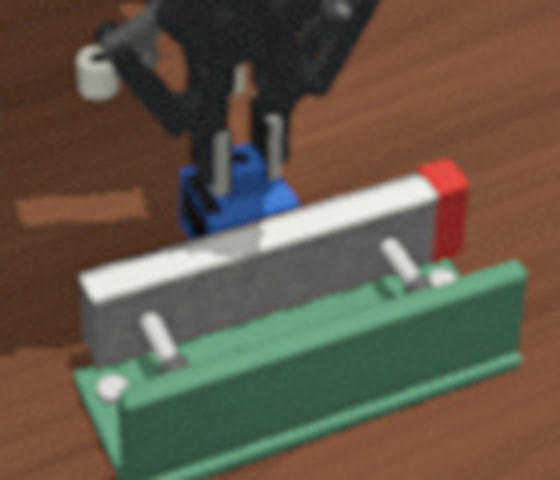

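The bar is pushed in and the second side lies flat at mid-bar (crop (240,200)). I continue to the plain end, then set the housing down to regrasp it.

Emit:
{"method": "step_arm", "body": {
  "series": [
    [0, 0.03, 0, 0, 0, 0, -1],
    [0, 0.03, 0, 0, 0, 0, -1],
    [0, 0.03, 0, 0, 0, 0, -1],
    [0, 0.03, 0, 0, 0, 0, -1],
    [0, 0.03, 0, 0, 0, 0, -1],
    [0, 0.03, 0, 0, 0, 0, -1],
    [0, 0.03, 0, 0, 0, 0, -1],
    [0, 0.03, 0, 0, 0, 0, -1],
    [0, 0.03, 0, 0, 0, 0, -1],
    [0, 0.03, 0, 0, 0, 0, -1]
  ]
}}

```text
clock: 18.22
position: [0.5818, -0.2953, 0.0847]
orientation: [3.14, -0.113, -0.0]
contact_force: [-2.8, 3.2, -0.4]
opening: 0.0177
finger_force: 73.1
```

Emit:
{"method": "step_arm", "body": {
  "series": [
    [0, 0.01, 0, 0, 0, 0, -1],
    [0, 0, 0, 0, 0, 0, -1],
    [-0.07, 0, 0, 0, 0, 0, -1],
    [-0.07, 0, 0, 0, 0, 0, -1],
    [-0.07, 0, 0, 0, 0, 0, -1],
    [-0.06, 0, 0, 0, 0, 0, -1],
    [0, 0, 0, 0, 0, 0, -1],
    [0, 0, 0, 0, 0, 0, -1],
    [0, 0, 0, 0, 0, 0, -1],
    [0, 0, 0, 0, 0, 0, -1]
  ]
}}

```text
clock: 19.05
position: [0.5294, -0.2932, 0.0851]
orientation: [3.139, -0.113, 0.003]
contact_force: [-0.3, -0.8, -1.2]
opening: 0.0178
finger_force: 73.1
```

```bash
python3 plan.py .530 -.29 .067 -94.1
```

```text
t 19.05 pos [ 0.5294 -0.2932  0.0851] head -94.11 q6 64.0 q1 -30.1 tilt 0.13 F [-0.3 -0.8 -1.2] open 0.0178 ff 73.1
shift before turn [ 0.002 -0.016  0.091] turn [ 0.0003 -0.0007 -0.0001] shift after turn [ 0.002 -0.016  0.091]
```

Emit:
{"method": "step_arm", "body": {
  "series": [
    [0, 0, 0.03, 0, 0, 0, -1],
    [0, 0, 0.03, 0, 0, 0, -1],
    [0, 0, 0.02, 0, 0, 0, -1],
    [0, 0, 0.01, 0, 0, 0, -1],
    [0, 0, 0.007, 0, 0, 0, -1],
    [0, 0, 0, 0, 0, 0, -1],
    [0, 0, 0, 0, 0, 0, -1],
    [0, 0, 0, 0, 0, 0, -1],
    [0, 0, 0, 0, 0, 0, -1],
    [0, 0, 0, 0, 0, 0, -1]
  ]
}}

```text
clock: 19.88
position: [0.528, -0.2928, 0.0654]
orientation: [3.139, -0.113, 0.0]
contact_force: [-0.0, 0.4, -0.2]
opening: 0.0176
finger_force: 73.1
```

Emit:
{"method": "step_arm", "body": {
  "series": [
    [0, 0, 0.004, 0, 0, 0, -1],
    [0, 0, 0, 0, 0, 0, -1],
    [0, 0, 0, 0, 0, 0, -0.1],
    [0, 0, 0, 0, 0, 0, -0.1],
    [0, 0, 0, 0, 0, 0, -0.1],
    [0, 0, 0, 0, 0, 0, -0.1],
    [0, 0, -0.05, 0, 0, 0, 0],
    [0, 0, -0.07, 0, 0, 0, 0],
    [0, 0, -0.08, 0, 0, 0, 0],
    [0, 0, 0, 0, 0, 0, 0]
  ]
}}

```text
clock: 20.72
position: [0.5299, -0.2939, 0.1085]
orientation: [3.137, -0.113, 0.008]
contact_force: [-0.1, -0.4, -0.1]
opening: 0.0426
finger_force: 0.0
```

Emit:
{"method": "step_arm", "body": {
  "series": [
    [0, 0, 0, 0, 0, -0.0385, 0],
    [0, 0, 0, 0, 0, -0.0385, 0],
    [0, 0, 0, 0, 0, -0.0385, 0],
    [0, 0, 0, 0, 0, -0.0385, 0],
    [0, 0, 0, 0, 0, -0.0385, 0],
    [0, 0, 0, 0, 0, -0.0385, 0],
    [0, 0, 0, 0, 0, -0.0385, 0],
    [0, 0, 0, 0, 0, -0.0385, 0],
    [0, 0, 0, 0, 0, -0.0385, 0],
    [0, 0, 0, 0, 0, -0.0385, 0]
  ]
}}

```text
clock: 21.55
position: [0.5281, -0.2928, 0.1051]
orientation: [2.641, 1.7, 0.001]
contact_force: [-0.3, 0.1, -0.0]
opening: 0.0428
finger_force: 0.0
```

Emit:
{"method": "step_arm", "body": {
  "series": [
    [0, 0, 0, 0, 0, -0.0385, 0],
    [0, 0, 0, 0, 0, -0.0385, 0],
    [0, 0, 0, 0, 0, -0.0385, 0],
    [0, 0, 0, 0, 0, -0.0385, 0],
    [0, 0, 0, 0, 0, -0.0385, 0],
    [0, 0, 0, 0, 0, -0.0385, 0],
    [0, 0, 0, 0, 0, -0.0385, 0],
    [0, 0, 0, 0, 0, -0.0385, 0],
    [0, 0, 0, 0, 0, -0.0385, 0],
    [0, 0, 0, 0, 0, -0.0385, 0]
  ]
}}

```text
clock: 22.38
position: [0.5281, -0.2928, 0.1051]
orientation: [1.207, 2.9, -0.0]
contact_force: [-0.1, -0.2, 0.0]
opening: 0.0426
finger_force: 0.0
```

Emit:
{"method": "step_arm", "body": {
  "series": [
    [0, 0, 0, 0, 0, -0.0385, 0],
    [0, 0, 0, 0, 0, -0.0385, 0],
    [0, 0, 0, 0, 0, -0.0385, 0],
    [0, 0, 0, 0, 0, -0.0385, 0],
    [0, 0, 0, 0, 0, -0.0385, 0],
    [0, 0, 0, 0, 0, -0.0375, 0],
    [0, 0, 0, 0, 0, 0, 0],
    [0, 0, 0, 0, 0, 0, 0],
    [0, 0, 0, 0, 0, 0, 0],
    [0, 0, 0, 0, 0, 0, 0]
  ]
}}

```text
clock: 23.22
position: [0.528, -0.2928, 0.1047]
orientation: [0.117, 3.139, -0.0]
contact_force: [-0.1, 0.3, -0.4]
opening: 0.0429
finger_force: 0.0
```

```bash
cat > eye.py <<'E'
from h import *
s=shot('scene');p=proj('scene',[.528,-.293,.025]);print('expect',p.round())
print([(round(r['p'],2),np.round(np.array(r['extent'])*[640,480,640,480])) for r in env.find_in('scene','eye')][:3])
E
python3 plan.py .528 -.2928 .0650 85.9; python3 eye.py
```

```text
t 23.22 pos [ 0.528  -0.2928  0.1047] head 85.74 q6 -115.9 q1 -30.1 tilt 0.01 F [-0.1  0.3 -0.4] open 0.0429 ff 0.0
shift before turn [-0.    -0.     0.198] turn [-0.      0.0001 -0.0009] shift after turn [-0.    -0.     0.198]
expect [260. 319.]
[(0.71, array([425., 341.,  30.,  13.])), (0.68, array([259., 324.,  28.,  29.])), (0.34, array([452., 236., 116.,  79.]))]
```

Emit:
{"method": "step_arm", "body": {
  "series": [
    [0, 0, 0.05, 0, 0, 0, 0],
    [0, 0, 0.05, 0, 0, 0, 0],
    [0, 0, 0.05, 0, 0, 0, 0],
    [0, 0, 0.03, 0, 0, 0, 0],
    [0, 0, 0.018, 0, 0, 0, 0],
    [0, 0, 0, 0, 0, 0, 0],
    [0, 0, 0, 0, 0, 0, -1],
    [0, 0, 0, 0, 0, 0, -1],
    [0, 0, 0, 0, 0, 0, -1],
    [0, 0, 0, 0, 0, 0, -1]
  ]
}}

```text
clock: 24.15
position: [0.5282, -0.2929, 0.0654]
orientation: [0.113, 3.139, -0.001]
contact_force: [0.6, -1.0, 0.7]
opening: 0.0179
finger_force: 68.9
```

Emit:
{"method": "step_arm", "body": {
  "series": [
    [0, 0, 0, 0, 0, 0, -1],
    [0, 0, 0, 0, 0, 0, -1],
    [0, 0, 0, 0, 0, 0, -1],
    [0, 0, 0, 0, 0, 0, -1],
    [0, 0, 0, 0, 0, 0, -1],
    [0, 0, -0.03, 0, 0, 0, -1],
    [0, 0, -0.04, 0, 0, 0, -1],
    [0, 0, -0.03, 0, 0, 0, -1],
    [0, 0, 0, 0, 0, 0, -1],
    [0, 0, 0, 0, 0, 0, -1]
  ]
}}

```text
clock: 24.98
position: [0.5282, -0.2929, 0.0856]
orientation: [0.113, 3.138, -0.001]
contact_force: [-0.1, 0.2, 0.3]
opening: 0.0177
finger_force: 68.8
```

Emit:
{"method": "step_arm", "body": {
  "series": [
    [0, 0, 0, 0, 0, 0.0385, -1],
    [0, 0, 0, 0, 0, 0.0385, -1],
    [0, 0, 0, 0, 0, 0.0385, -1],
    [0, 0, 0, 0, 0, 0.0385, -1],
    [0, 0, 0, 0, 0, 0.0385, -1],
    [0, 0, 0, 0, 0, 0.0385, -1],
    [0, 0, 0, 0, 0, 0.0385, -1],
    [0, 0, 0, 0, 0, 0.0385, -1],
    [0, 0, 0, 0, 0, 0.0385, -1],
    [0, 0, 0, 0, 0, 0.0385, -1]
  ]
}}

```text
clock: 25.82
position: [0.5277, -0.2926, 0.0846]
orientation: [-1.885, -2.512, 0.0]
contact_force: [0.5, -1.4, -0.7]
opening: 0.0177
finger_force: 68.8
```

Emit:
{"method": "step_arm", "body": {
  "series": [
    [0, 0, 0, 0, 0, 0.0385, -1],
    [0, 0, 0, 0, 0, 0.0385, -1],
    [0, 0, 0, 0, 0, 0.0385, -1],
    [0, 0, 0, 0, 0, 0, -1],
    [0, 0, 0, 0, 0, 0, -1],
    [0, 0, 0, 0, 0, 0, -1],
    [0, 0, 0, 0, 0, 0, -1],
    [0, 0, 0, 0, 0, 0, -1],
    [0, 0, 0, 0, 0, 0, -1],
    [0, 0, 0, 0, 0, 0, -1]
  ]
}}

```text
clock: 26.65
position: [0.5279, -0.2927, 0.0849]
orientation: [-2.301, -2.139, 0.0]
contact_force: [-0.4, 0.4, -1.1]
opening: 0.0178
finger_force: 68.8
```

```bash
python3 plan.py .54 -.1777 .0845 -4.1 .5903 -.181 .0845 -4.1; python3 eye.py
```

```text
t 26.65 pos [ 0.5279 -0.2927  0.0849] head -4.18 q6 -26.0 q1 -30.1 tilt 0.0 F [-0.4  0.4 -1.1] open 0.0178 ff 68.8
shift before turn [0.578 0.018 0.002] turn [-0.      0.     -0.0004] shift after turn [0.578 0.019 0.002]
shift before turn [0.002 0.252 0.   ] turn [0. 0. 0.] shift after turn [0.002 0.252 0.   ]
expect [260. 319.]
[(0.61, array([259., 316.,  28.,  28.]))]
```

Emit:
{"method": "step_arm", "body": {
  "series": [
    [0.0965, 0, 0, 0, 0, 0, -1],
    [0.0965, 0, 0, 0, 0, 0, -1],
    [0.0965, 0, 0, 0, 0, 0, -1],
    [0.0965, 0, 0, 0, 0, 0, -1],
    [0.0965, 0, 0, 0, 0, 0, -1],
    [0.0965, 0, 0, 0, 0, 0, -1],
    [0, 0.05, 0.002, 0, 0, 0, -1],
    [0, 0.05, 0, 0, 0, 0, -1],
    [0, 0.05, 0, 0, 0, 0, -1],
    [0, 0.03, 0, 0, 0, 0, -1]
  ]
}}

```text
clock: 27.58
position: [0.5745, -0.181, 0.0849]
orientation: [2.301, 2.136, 0.002]
contact_force: [0.2, 0.2, -0.0]
opening: 0.0178
finger_force: 68.9
```

Emit:
{"method": "step_arm", "body": {
  "series": [
    [0, 0.03, 0, 0, 0, 0, -1],
    [0, 0.03, 0, 0, 0, 0, -1],
    [0, 0.02, 0, 0, 0, 0, -1],
    [0, 0.012, 0, 0, 0, 0, -1],
    [0, 0, 0, 0, 0, 0, -1],
    [0, 0, 0, 0, 0, 0, -1],
    [0, 0, 0, 0, 0, 0, -1],
    [0, 0, 0, 0, 0, 0, -1],
    [-0.02, 0, 0, 0, 0, 0, -1],
    [-0.02, 0, 0, 0, 0, 0, -1]
  ]
}}

```text
clock: 28.42
position: [0.5897, -0.1888, 0.0844]
orientation: [-2.3, -2.138, -0.0]
contact_force: [-2.9, 1.5, -0.9]
opening: 0.0178
finger_force: 68.9
```

```bash
python3 plan.py .5827 -.2974 .0845 -4.1
```

```text
t 28.42 pos [ 0.5897 -0.1888  0.0844] head -4.19 q6 -14.7 q1 -18.9 tilt 0.07 F [-2.9  1.5 -0.9] open 0.0178 ff 68.9
shift before turn [-0.544  0.005 -0.001] turn [-0.0003 -0.0003 -0.0005] shift after turn [-0.544  0.004 -0.001]
```

Emit:
{"method": "step_arm", "body": {
  "series": [
    [-0.03, 0.005, 0, 0, 0, 0, -1],
    [-0.03, 0, 0, 0, 0, 0, -1],
    [-0.03, 0, 0, 0, 0, 0, -1],
    [-0.03, 0, 0, 0, 0, 0, -1],
    [-0.03, 0, 0, 0, 0, 0, -1],
    [-0.03, 0, 0, 0, 0, 0, -1],
    [-0.03, 0, 0, 0, 0, 0, -1],
    [-0.03, 0, 0, 0, 0, 0, -1],
    [-0.03, 0, 0, 0, 0, 0, -1],
    [-0.03, 0, 0, 0, 0, 0, -1]
  ]
}}

```text
clock: 29.25
position: [0.5866, -0.2498, 0.0845]
orientation: [-2.302, -2.138, 0.0]
contact_force: [-3.8, 2.7, -0.9]
opening: 0.0178
finger_force: 68.9
```

Emit:
{"method": "step_arm", "body": {
  "series": [
    [-0.03, 0, 0, 0, 0, 0, -1],
    [-0.03, 0, 0, 0, 0, 0, -1],
    [-0.03, 0, 0, 0, 0, 0, -1],
    [-0.03, 0, 0, 0, 0, 0, -1],
    [-0.03, 0, 0, 0, 0, 0, -1],
    [-0.03, 0, 0, 0, 0, 0, -1],
    [-0.03, 0, 0, 0, 0, 0, -1],
    [-0.03, 0, 0, 0, 0, 0, -1],
    [0, 0, 0, 0, 0, 0, -1],
    [0, 0, 0, 0, 0, 0, -1]
  ]
}}

```text
clock: 30.08
position: [0.5833, -0.2983, 0.0847]
orientation: [2.301, 2.137, -0.001]
contact_force: [-3.8, -2.1, -1.8]
opening: 0.0178
finger_force: 68.9
```

```bash
python3 plan.py .540 -.294 .0845 -4.1
```

```text
t 30.08 pos [ 0.5833 -0.2983  0.0847] head -4.24 q6 -23.8 q1 -28.1 tilt 0.1 F [-3.8 -2.1 -1.8] open 0.0178 ff 68.9
shift before turn [ 0.005 -0.217  0.001] turn [ 0.0003  0.0005 -0.0008] shift after turn [ 0.006 -0.217  0.001]
```

Emit:
{"method": "step_arm", "body": {
  "series": [
    [0, -0.075, 0, 0, 0, 0, -1],
    [0, -0.075, 0, 0, 0, 0, -1],
    [0, -0.075, 0, 0, 0, 0, -1],
    [0, 0, 0, 0, 0, 0.0385, -1],
    [0, 0, 0, 0, 0, 0.0385, -1],
    [0, 0, 0, 0, 0, 0.0385, -1],
    [0, 0, 0, 0, 0, 0.0385, -1],
    [0, 0, 0, 0, 0, 0.0385, -1],
    [0, 0, 0, 0, 0, 0.0385, -1],
    [0, 0, 0, 0, 0, 0.0385, -1]
  ]
}}

```text
clock: 30.92
position: [0.54, -0.2943, 0.0853]
orientation: [2.977, 0.994, 0.005]
contact_force: [0.3, -1.3, -1.1]
opening: 0.0179
finger_force: 68.9
```

Emit:
{"method": "step_arm", "body": {
  "series": [
    [0, 0, 0, 0, 0, 0.0385, -1],
    [0, 0, 0, 0, 0, 0.0385, -1],
    [0, 0, 0, 0, 0, 0.0385, -1],
    [0, 0, 0, 0, 0, 0.0385, -1],
    [0, 0, 0, 0, 0, 0.0385, -1],
    [0, 0, 0, 0, 0, 0.0375, -1],
    [0, 0, 0, 0, 0, 0, -1],
    [0, -0.1, 0, 0, 0, 0, -1],
    [0, -0.1, 0, 0, 0, 0, -1],
    [0, -0.1, 0, 0, 0, 0, -1]
  ]
}}

```text
clock: 31.75
position: [0.5437, -0.2338, 0.085]
orientation: [3.139, -0.108, 0.004]
contact_force: [-0.0, -0.1, -1.0]
opening: 0.0181
finger_force: 68.9
```

Emit:
{"method": "step_arm", "body": {
  "series": [
    [0, -0.1, 0, 0, 0, 0, -1],
    [0, -0.1, 0, 0, 0, 0, -1],
    [0, -0.08, 0, 0, 0, 0, -1],
    [0, 0, 0, 0, 0, 0, -1],
    [0, 0, 0, 0, 0, 0, -1],
    [0, 0, 0, 0, 0, 0, -1],
    [0, 0, 0, 0, 0, 0, -1],
    [0, 0, 0, 0, 0, 0, -1],
    [0, 0, 0, 0, 0, 0, -1],
    [0, 0, 0, 0, 0, 0, -1]
  ]
}}

```text
clock: 32.58
position: [0.5466, -0.1786, 0.0845]
orientation: [3.139, -0.114, 0.0]
contact_force: [-0.6, -0.6, -0.1]
opening: 0.0179
finger_force: 68.9
```

```bash
python3 plan.py .5903 -.181 .0845 -94.1;python3 eye.py
```

```text
t 32.58 pos [ 0.5466 -0.1786  0.0845] head -94.16 q6 74.9 q1 -19.3 tilt 0.01 F [-0.6 -0.6 -0.1] open 0.0179 ff 68.9
shift before turn [ 0.219 -0.004  0.   ] turn [ 0.     -0.0001 -0.0003] shift after turn [ 0.219 -0.004 -0.   ]
expect [260. 319.]
[(0.63, array([316., 302.,  28.,  28.]))]
```

Emit:
{"method": "step_arm", "body": {
  "series": [
    [0.04, -0.004, 0, 0, 0, 0, -1],
    [0.04, 0, 0, 0, 0, 0, -1],
    [0.04, 0, 0, 0, 0, 0, -1],
    [0.03, 0, 0, 0, 0, 0, -1],
    [0.03, 0, 0, 0, 0, 0, -1],
    [0.02, 0, 0, 0, 0, 0, -1],
    [0.022, 0, 0, 0, 0, 0, -1],
    [0, 0, 0, 0, 0, 0, -1],
    [0, 0, 0, 0, 0, 0, -1],
    [0, 0, 0, 0, 0, 0, -1]
  ]
}}

```text
clock: 33.52
position: [0.5902, -0.1802, 0.0843]
orientation: [-3.139, 0.113, 0.002]
contact_force: [-3.6, 0.1, -0.4]
opening: 0.0181
finger_force: 69.1
```

Emit:
{"method": "step_arm", "body": {
  "series": [
    [0, 0.02, 0, 0, 0, 0, -1],
    [0, 0.02, 0, 0, 0, 0, -1],
    [0, 0.03, 0, 0, 0, 0, -1],
    [0, 0.03, 0, 0, 0, 0, -1],
    [0, 0.03, 0, 0, 0, 0, -1],
    [0, 0.03, 0, 0, 0, 0, -1],
    [0, 0.03, 0, 0, 0, 0, -1],
    [0, 0.03, 0, 0, 0, 0, -1],
    [0, 0.03, 0, 0, 0, 0, -1],
    [0, 0.03, 0, 0, 0, 0, -1]
  ]
}}

```text
clock: 34.35
position: [0.5868, -0.2369, 0.0845]
orientation: [-3.14, 0.113, 0.0]
contact_force: [-3.5, 2.9, -1.1]
opening: 0.0182
finger_force: 68.9
```

Emit:
{"method": "step_arm", "body": {
  "series": [
    [0, 0.03, 0, 0, 0, 0, -1],
    [0, 0.03, 0, 0, 0, 0, -1],
    [0, 0.03, 0, 0, 0, 0, -1],
    [0, 0.03, 0, 0, 0, 0, -1],
    [0, 0.03, 0, 0, 0, 0, -1],
    [0, 0.03, 0, 0, 0, 0, -1],
    [0, 0.03, 0, 0, 0, 0, -1],
    [0, 0.03, 0, 0, 0, 0, -1],
    [0, 0.03, 0, 0, 0, 0, -1],
    [0, 0.03, 0, 0, 0, 0, -1]
  ]
}}

```text
clock: 35.18
position: [0.5826, -0.2967, 0.0845]
orientation: [3.14, -0.113, -0.0]
contact_force: [-3.0, 2.9, -0.5]
opening: 0.0176
finger_force: 68.9
```

```bash
python3 plan.py .540 -.294 .0845 -94.1
cat > box.py <<'E'
from h import *
c=np.array([.4863,.2072]); h=np.radians(-5.4); X=np.array([np.cos(h),np.sin(h)]);Y=np.array([-X[1],X[0]])
P=lambda x,y:(c+x*X+y*Y).round(4)
# y inner 160 ; divider 4: bays 78 wide -> centre +-41 ; x: bay 78 ends at 59 -> centre 20; pockets 34..35 from -59 -> centre -41.5
print('bay',P(.020,.041),'pockets',[P(-.0415,y) for y in (-.0615,-.0205,.0205,.0615)])
E
python3 box.py
python3 - <<'E'
from h import *
A=lambda x,y:('top',125+x/4-.375,130+y/4-.375)
for q in [(108,442),(192,452),(263,460),(333,466)]: print('pocket floor est',atz(*A(*q),.05).round(4))
E
```

```text
t 35.18 pos [ 0.5826 -0.2967  0.0845] head -94.13 q6 66.1 q1 -28.0 tilt 0.0 F [-3.   2.9 -0.5] open 0.0176 ff 68.9
shift before turn [-0.213  0.002  0.   ] turn [ 0.      0.     -0.0001] shift after turn [-0.213  0.002  0.   ]
bay [0.5101 0.2461] pockets [array([0.4392, 0.1499]), array([0.4431, 0.1907]), array([0.4469, 0.2315]), array([0.4508, 0.2723])]
pocket floor est [0.4501 0.2767 0.05  ]
pocket floor est [0.445  0.2285 0.05  ]
pocket floor est [0.4409 0.1878 0.05  ]
pocket floor est [0.438  0.1476 0.05  ]
```

All four sides are wiped in order. I back off, lift and carry it to the bay.

Emit:
{"method": "step_arm", "body": {
  "series": [
    [-0.07, 0, 0, 0, 0, 0, -1],
    [-0.07, 0, 0, 0, 0, 0, -1],
    [-0.07, 0, 0, 0, 0, 0, -1],
    [0, 0, -0.11, 0, 0, 0, -1],
    [0, 0, -0.11, 0, 0, 0, -1],
    [0, 0, -0.11, 0, 0, 0, -1],
    [0, 0, -0.11, 0, 0, 0, -1],
    [0, 0, -0.11, 0, 0, 0.007, -1],
    [0, 0, 0, 0, 0, 0, -1],
    [0, 0, 0, 0, 0, 0, -1]
  ]
}}

```text
clock: 36.02
position: [0.5426, -0.2946, 0.1966]
orientation: [3.135, -0.148, 0.009]
contact_force: [-0.3, 0.2, -1.4]
opening: 0.0178
finger_force: 68.9
```

```bash
python3 plan.py .5101 .2461 .19 -95.4;python3 eye.py
```

```text
t 36.02 pos [ 0.5426 -0.2946  0.1966] head -95.39 q6 65.8 q1 -29.6 tilt 0.37 F [-0.3  0.2 -1.4] open 0.0178 ff 68.9
shift before turn [-0.416 -2.676  0.023] turn [ 0.0009 -0.0019  0.    ] shift after turn [-0.416 -2.676  0.033]
expect [260. 319.]
[(0.81, array([261., 271.,  32.,  34.]))]
```

Emit:
{"method": "step_arm", "body": {
  "series": [
    [-0.0208, -0.1338, 0, 0, 0, 0, -1],
    [-0.0208, -0.1338, 0, 0, 0, 0, -1],
    [-0.0208, -0.1338, 0, 0, 0, 0, -1],
    [-0.0208, -0.1338, 0, 0, 0, 0, -1],
    [-0.0208, -0.1338, 0, 0, 0, 0, -1],
    [-0.0208, -0.1338, 0, 0, 0, 0, -1],
    [-0.0208, -0.1338, 0, 0, 0, 0, -1],
    [-0.0208, -0.1338, 0, 0, 0, 0, -1],
    [-0.0208, -0.1338, 0, 0, 0, 0, -1],
    [-0.0208, -0.1338, 0, 0, 0, 0, -1]
  ]
}}

```text
clock: 36.95
position: [0.5238, -0.0216, 0.1932]
orientation: [3.138, -0.148, -0.003]
contact_force: [-0.1, 0.4, -1.7]
opening: 0.018
finger_force: 68.9
```

Emit:
{"method": "step_arm", "body": {
  "series": [
    [-0.0208, -0.1338, 0, 0, 0, 0, -1],
    [-0.0208, -0.1338, 0, 0, 0, 0, -1],
    [-0.0208, -0.1338, 0, 0, 0, 0, -1],
    [-0.0208, -0.1338, 0, 0, 0, 0, -1],
    [-0.0208, -0.1338, 0, 0, 0, 0, -1],
    [-0.0208, -0.1338, 0, 0, 0, 0, -1],
    [-0.0208, -0.1338, 0, 0, 0, 0, -1],
    [-0.0208, -0.1338, 0, 0, 0, 0, -1],
    [-0.0208, -0.1338, 0, 0, 0, 0, -1],
    [-0.0208, -0.1338, 0, 0, 0, 0, -1]
  ]
}}

```text
clock: 37.78
position: [0.5075, 0.2487, 0.1931]
orientation: [3.137, -0.147, -0.002]
contact_force: [0.3, 0.9, 0.1]
opening: 0.0177
finger_force: 68.9
```

Emit:
{"method": "step_arm", "body": {
  "series": [
    [0, 0, 0, 0, 0, 0, -1],
    [0, 0, 0, 0, 0, 0, -1],
    [0, 0, 0, 0, 0, 0, -1],
    [0, 0, 0, 0, 0, 0, -1],
    [0, 0, 0, 0, 0, 0, -1],
    [0, 0, 0, 0, 0, 0, -1],
    [0, 0, 0, 0, 0, 0, -1],
    [0, 0, 0, 0, 0, 0, -1],
    [0, 0, 0, 0, 0, 0, -1],
    [0, 0, 0, 0, 0, 0, -1]
  ]
}}

```text
clock: 38.62
position: [0.5082, 0.2474, 0.1946]
orientation: [-3.138, 0.148, -0.0]
contact_force: [0.3, 0.1, -0.6]
opening: 0.0175
finger_force: 68.9
```

```bash
python3 plan.py .5101 .2461 .072 -95.4; python3 eye.py
python3 - <<'E'
from h import *
print(proj('scene',[.51,.246,.147]).round())
s=shot('scene'); save(cv2.resize(s[170:290,370:530],None,fx=4,fy=4,interpolation=cv2.INTER_CUBIC),'b1')
E
```

```text
t 38.62 pos [0.5082 0.2474 0.1946] head -95.4 q6 120.2 q1 24.8 tilt 0.01 F [ 0.3  0.1 -0.6] open 0.0175 ff 68.9
shift before turn [0.01  0.006 0.613] turn [-0. -0. -0.] shift after turn [0.01  0.006 0.613]
expect [260. 319.]
[(0.89, array([466., 200.,  25.,  19.])), (0.22, array([451., 240., 115.,  73.]))]
[465. 204.]
```

View pics/b1.png

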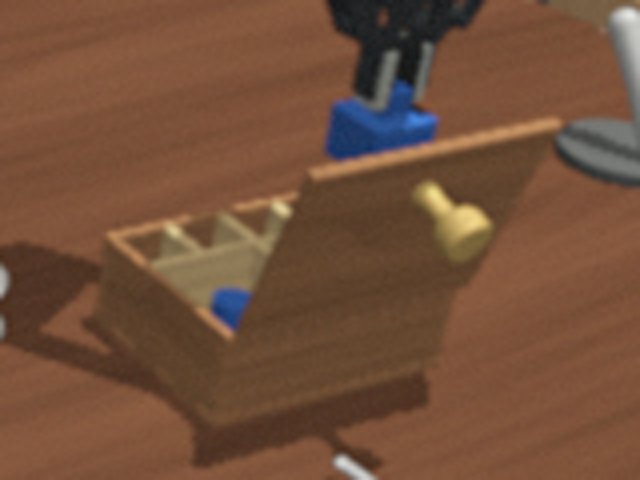

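The housing hangs above the box behind the lid's free edge (crop (380,130)), which matches the bay position. Now I lower it.

Emit:
{"method": "step_arm", "body": {
  "series": [
    [0.01, 0.006, 0.06, 0, 0, 0, -1],
    [0, 0, 0.08, 0, 0, 0, -1],
    [0, 0, 0.08, 0, 0, 0, -1],
    [0, 0, 0.08, 0, 0, 0, -1],
    [0, 0, 0.08, 0, 0, 0, -1],
    [0, 0, 0.06, 0, 0, 0, -1],
    [0, 0, 0.06, 0, 0, 0, -1],
    [0, 0, 0.04, 0, 0, 0, -1],
    [0, 0, 0.04, 0, 0, 0, -1],
    [0, 0, 0, 0, 0, 0, -1]
  ]
}}

```text
clock: 39.6
position: [0.5094, 0.2459, 0.077]
orientation: [3.137, -0.148, -0.003]
contact_force: [-1.5, -1.1, -0.2]
opening: 0.0175
finger_force: 68.9
```

Emit:
{"method": "step_arm", "body": {
  "series": [
    [0, 0, 0.01, 0, 0, 0, -1],
    [0, 0, 0.01, 0, 0, 0, -1],
    [0, 0, 0.01, 0, 0, 0, -1],
    [0, 0, 0.005, 0, 0, 0, -1],
    [0, 0, 0, 0, 0, 0, -1],
    [0, 0, 0, 0, 0, 0, -1],
    [0, 0, 0, 0, 0, 0, -1],
    [0, 0, 0, 0, 0, 0, -1],
    [0, 0, 0, 0, 0, 0, -1],
    [0, 0, 0, 0, 0, 0, -1]
  ]
}}

```text
clock: 40.43
position: [0.5101, 0.2462, 0.0716]
orientation: [-3.138, 0.148, -0.0]
contact_force: [-0.1, -0.2, -0.4]
opening: 0.0179
finger_force: 68.9
```

```bash
python3 plan.py .5101 .2461 .0705 -95.4
```

```text
t 40.43 pos [0.5101 0.2462 0.0716] head -95.39 q6 119.9 q1 24.6 tilt 0.01 F [-0.1 -0.2 -0.4] open 0.0179 ff 68.9
shift before turn [0.    0.    0.005] turn [-0.     -0.      0.0001] shift after turn [0.    0.    0.005]
```

Emit:
{"method": "step_arm", "body": {
  "series": [
    [0, 0, 0.006, 0, 0, 0, -1],
    [0, 0, 0, 0, 0, 0, -1],
    [0, 0, 0, 0, 0, 0, -0.3],
    [0, 0, 0, 0, 0, 0, -0.3],
    [0, 0, 0, 0, 0, 0, -0.3],
    [0, 0, 0, 0, 0, 0, -0.3],
    [0, 0, -0.03, 0, 0, 0, -0.3],
    [0, 0, -0.06, 0, 0, 0, -0.3],
    [0, 0, -0.1, 0, 0, 0, -0.3],
    [0, 0, -0.1, 0, 0, 0, -0.3]
  ]
}}

```text
clock: 41.27
position: [0.5098, 0.2461, 0.1294]
orientation: [3.138, -0.148, -0.001]
contact_force: [0.2, 0.5, 0.8]
opening: 0.0301
finger_force: 0.0
```

Emit:
{"method": "step_arm", "body": {
  "series": [
    [0, 0, -0.1, 0, 0, 0, -0.3],
    [0, 0, -0.1, 0, 0, 0, -0.3],
    [0, 0, -0.1, 0, 0, 0, -0.3],
    [0, 0, 0, 0, 0, 0, -0.3],
    [0, 0, 0, 0, 0, 0, -0.3],
    [0, 0, 0, 0, 0, 0, -0.3],
    [0, 0, 0, 0, 0, 0, -0.3],
    [0, 0, 0, 0, 0, 0, -0.3],
    [0, 0, 0, 0, 0, 0, -0.3],
    [0, 0, 0, 0, 0, 0, -0.3]
  ]
}}

```text
clock: 42.1
position: [0.5097, 0.2461, 0.1876]
orientation: [3.138, -0.148, -0.002]
contact_force: [-0.1, 1.0, -0.3]
opening: 0.0297
finger_force: 0.0
```

```bash
cat > sp.py <<'E'
from h import *
im=shot('top'); x0,y0,x1,y1=290,225,460,300
h=cv2.cvtColor(np.ascontiguousarray(im[y0:y1,x0:x1]),cv2.COLOR_RGB2HSV); m=cv2.inRange(h,(0,0,150),(180,60,255))
n,l,st,c=cv2.connectedComponentsWithStats(m)
for i in range(1,n):
    if st[i,4]>12: print(st[i,4],atz('top',*(c[i]+[x0,y0]),.02).round(4))
E
python3 plan.py .438 -.102 .194 -95; python3 sp.py;  python3 -c "
from h import *
shot('scene');print([(round(r['p'],2),np.round(np.array(r['extent'])*[640,480,640,480])) for r in env.find_in('scene','spacer0')][:6])"
```

```text
t 42.1 pos [0.5097 0.2461 0.1876] head -95.38 q6 119.9 q1 24.6 tilt 0.07 F [-0.1  1.  -0.3] open 0.0297 ff 0.0
shift before turn [-0.194  1.766 -0.031] turn [ 0.0002  0.0004 -0.0021] shift after turn [-0.206  1.765 -0.032]
65 [ 0.4522 -0.175   0.02  ]
63 [ 0.4208 -0.1387  0.02  ]
63 [ 0.42   -0.2366  0.02  ]
64 [ 0.421  -0.3077  0.02  ]
[(0.65, array([264., 290.,  10.,  12.])), (0.56, array([296., 290.,  13.,  13.])), (0.48, array([306., 333.,  97.,  51.])), (0.43, array([233., 298.,  12.,  13.]))]
```

The first spacer has been knocked to (0.421,-0.139); the others are where they were. I'll fetch that one.

Emit:
{"method": "step_arm", "body": {
  "series": [
    [-0.0187, 0.1398, 0, 0, 0, 0, 0],
    [-0.0187, 0.1398, 0, 0, 0, 0, 0],
    [-0.0187, 0.1398, 0, 0, 0, 0, 0],
    [-0.0187, 0.1398, 0, 0, 0, 0, 0],
    [-0.0187, 0.1398, 0, 0, 0, 0, 0],
    [-0.0187, 0.1398, 0, 0, 0, 0, 0],
    [-0.0187, 0.1398, 0, 0, 0, 0, 0],
    [-0.0187, 0.1398, 0, 0, 0, 0, 0],
    [-0.0187, 0.1398, 0, 0, 0, 0, 0],
    [-0.0187, 0.1398, 0, 0, 0, 0, 0]
  ]
}}

```text
clock: 43.08
position: [0.4461, -0.0299, 0.1884]
orientation: [3.138, -0.147, 0.0]
contact_force: [0.1, -0.3, 0.1]
opening: 0.0427
finger_force: 0.0
```

Emit:
{"method": "step_arm", "body": {
  "series": [
    [-0.0187, 0.1398, 0, 0, 0, 0, 0],
    [-0.0187, 0.1398, 0, 0, 0, 0, 0],
    [-0.0187, 0.1398, 0, 0, 0, 0, 0],
    [-0.0187, 0.1398, 0, 0, 0, 0, 0],
    [0, 0, 0.1, 0, 0, 0, 0],
    [0, 0, 0.1, 0, 0, 0, 0],
    [0, 0, 0.1, 0, 0, 0, 0],
    [0, 0, 0.1, 0, 0, 0, 0],
    [0, 0, 0, 0, 0, 0, 0],
    [0, 0, 0, 0, 0, 0, 0]
  ]
}}

```text
clock: 43.92
position: [0.4206, -0.1384, 0.1078]
orientation: [-3.137, 0.148, 0.004]
contact_force: [0.4, -0.2, -0.2]
opening: 0.0426
finger_force: 0.0
```

```bash
python3 plan.py .4208 -.1387 .033 -95.4; python3 -c "
from h import *
print(proj('scene',[.4208,-.1387,.01]).round());shot('scene');print([(round(r['p'],2),np.round(np.array(r['extent'])*[640,480,640,480])) for r in env.find_in('scene','spacer0')][:6])"
```

```text
t 43.92 pos [ 0.4206 -0.1384  0.1078] head -95.39 q6 75.6 q1 -19.8 tilt 0.14 F [ 0.4 -0.2 -0.2] open 0.0426 ff 0.0
shift before turn [0.002 0.001 0.374] turn [-0.0002  0.0008  0.0001] shift after turn [0.001 0.001 0.374]
[304. 276.]
[(0.61, array([297., 290.,  14.,  17.])), (0.57, array([264., 289.,   9.,   8.])), (0.4, array([304., 277.,   9.,   8.]))]
```

Emit:
{"method": "step_arm", "body": {
  "series": [
    [0, 0, 0.08, 0, 0, 0, 0],
    [0, 0, 0.08, 0, 0, 0, 0],
    [0, 0, 0.08, 0, 0, 0, 0],
    [0, 0, 0.06, 0, 0, 0, 0],
    [0, 0, 0.04, 0, 0, 0, 0],
    [0, 0, 0.034, 0, 0, 0, 0],
    [0, 0, 0, 0, 0, 0, 0],
    [0, 0, 0, 0, 0, 0, -1],
    [0, 0, 0, 0, 0, 0, -1],
    [0, 0, 0, 0, 0, 0, -1]
  ],
  "squeeze": 40
}}

```text
clock: 44.85
position: [0.4216, -0.1388, 0.0343]
orientation: [3.138, -0.148, 0.002]
contact_force: [-0.2, 0.4, 3.8]
opening: 0.0201
finger_force: 39.0
```

Emit:
{"method": "step_arm", "body": {
  "series": [
    [0, 0, 0, 0, 0, 0, -1],
    [0, 0, 0, 0, 0, 0, -1],
    [0, 0, 0, 0, 0, 0, -1],
    [0, 0, -0.04, 0, 0, 0, -1],
    [0, 0, -0.1, 0, 0, 0, -1],
    [0, 0, -0.12, 0, 0, 0, -1],
    [0, 0, -0.12, 0, 0, 0, -1],
    [0, 0, -0.12, 0, 0, 0, -1],
    [0, 0, -0.1, 0, 0, 0, -1],
    [0, 0, 0, 0, 0, 0, -1]
  ]
}}

```text
clock: 45.68
position: [0.4232, -0.1394, 0.1575]
orientation: [3.136, -0.148, 0.01]
contact_force: [0.3, -0.6, -0.1]
opening: 0.0198
finger_force: 39.2
```

```bash
python3 plan.py .4387 .149 .15 -95.4 .4387 .149 .095 -95.4; python3 sp.py
```

```text
t 45.68 pos [ 0.4232 -0.1394  0.1575] head -95.39 q6 75.6 q1 -19.8 tilt 0.4 F [ 0.3 -0.6 -0.1] open 0.0198 ff 39.2
shift before turn [-0.058 -1.443  0.035] turn [ 0.0006 -0.0021  0.0001] shift after turn [-0.058 -1.443  0.037]
shift before turn [0.    0.    0.275] turn [0. 0. 0.] shift after turn [0.    0.    0.275]
142 [ 0.463  -0.0508  0.02  ]
1496 [ 0.3792 -0.1282  0.02  ]
2615 [ 0.4392 -0.1487  0.02  ]
370 [ 0.3992 -0.2303  0.02  ]
64 [ 0.421  -0.3077  0.02  ]
256 [ 0.3269 -0.0738  0.02  ]
```

Emit:
{"method": "step_arm", "body": {
  "series": [
    [-0.005, -0.131, 0, 0, 0, 0, -1],
    [-0.005, -0.131, 0, 0, 0, 0, -1],
    [-0.005, -0.131, 0, 0, 0, 0, -1],
    [-0.005, -0.131, 0, 0, 0, 0, -1],
    [-0.005, -0.131, 0, 0, 0, 0, -1],
    [-0.005, -0.131, 0, 0, 0, 0, -1],
    [-0.005, -0.131, 0, 0, 0, 0, -1],
    [-0.005, -0.131, 0, 0, 0, 0, -1],
    [-0.005, -0.131, 0, 0, 0, 0, -1],
    [-0.005, -0.131, 0, 0, 0, 0, -1]
  ]
}}

```text
clock: 46.57
position: [0.4349, 0.1243, 0.1527]
orientation: [3.138, -0.148, -0.003]
contact_force: [0.2, -0.2, 0.1]
opening: 0.0197
finger_force: 39.2
```

Emit:
{"method": "step_arm", "body": {
  "series": [
    [0, -0.131, 0, 0, 0, 0, -1],
    [0, 0, 0, 0, 0, 0, -1],
    [0, 0, 0, 0, 0, 0, -1],
    [0, 0, 0, 0, 0, 0, -1],
    [0, 0, 0, 0, 0, 0, -1],
    [0, 0, 0, 0, 0, 0, -1],
    [0, 0, 0, 0, 0, 0, -1],
    [0, 0, 0, 0, 0, 0, -1],
    [0, 0, 0, 0, 0, 0, -1],
    [0, 0, 0, 0, 0, 0, -1]
  ]
}}

```text
clock: 47.4
position: [0.4383, 0.149, 0.1536]
orientation: [-3.138, 0.148, -0.0]
contact_force: [0.5, -0.7, 0.7]
opening: 0.0198
finger_force: 39.3
```

```bash
python3 plan.py .4387 .149 .094 -95.4; python3 -c "
from h import *
print(proj('scene',[.4387,.149,.135]).round());shot('scene');print([(round(r['p'],2),np.round(np.array(r['extent'])*[640,480,640,480])) for r in env.find_in('scene','spacer0')][:6])
print([(round(r['p'],2),np.round(np.array(r['extent'])*[640,480,640,480])) for r in env.find_in('scene','eye')][:3])
print([(round(r['p'],2),np.round(np.array(r['location'])*[480,640])) for r in env.place_of('scene','pocket0')][:6])
for q in ((.4387,.149),(.443,.1907),(.4469,.2315),(.451,.273)):print(proj('scene',[*q,.036]).round())"
```

```text
t 47.4 pos [0.4383 0.149  0.1536] head -95.41 q6 112.7 q1 17.3 tilt 0.01 F [ 0.5 -0.7  0.7] open 0.0198 ff 39.3
shift before turn [ 0.002 -0.     0.298] turn [-0.     -0.     -0.0001] shift after turn [ 0.002 -0.     0.298]
[413. 205.]
[(0.49, array([235., 298.,  10.,  11.])), (0.46, array([294., 289.,   9.,  13.])), (0.41, array([413., 208.,   4.,   5.])), (0.41, array([266., 288.,   7.,  12.]))]
[]
[(0.93, array([235., 430.])), (0.78, array([240., 422.])), (0.76, array([233., 448.])), (0.74, array([239., 407.]))]
[407. 240.]
[421. 237.]
[434. 234.]
[447. 231.]
```

Emit:
{"method": "step_arm", "body": {
  "series": [
    [0.002, 0, 0.06, 0, 0, 0, -1],
    [0, 0, 0.08, 0, 0, 0, -1],
    [0, 0, 0.08, 0, 0, 0, -1],
    [0, 0, 0.05, 0, 0, 0, -1],
    [0, 0, 0.03, 0, 0, 0, -1],
    [0, 0, 0, 0, 0, 0, -1],
    [0, 0, 0, 0, 0, 0, -1],
    [0, 0, 0, 0, 0, 0, -1],
    [0, 0, 0, 0, 0, 0, -1],
    [0, 0, 0, 0, 0, 0, -0.1]
  ]
}}

```text
clock: 48.43
position: [0.4391, 0.1494, 0.0941]
orientation: [-3.138, 0.148, -0.002]
contact_force: [0.5, 0.9, 0.8]
opening: 0.0303
finger_force: 0.0
```

Emit:
{"method": "step_arm", "body": {
  "series": [
    [0, 0, 0, 0, 0, 0, -0.1],
    [0, 0, 0, 0, 0, 0, -0.1],
    [0, 0, 0, 0, 0, 0, -0.1],
    [0, 0, 0, 0, 0, 0, -0.1],
    [0, 0, -0.1, 0, 0, 0, 0],
    [0, 0, -0.1, 0, 0, 0, 0],
    [0, 0, -0.1, 0, 0, 0, 0],
    [0, 0, 0, 0, 0, 0, 0],
    [0, 0, 0, 0, 0, 0, 0],
    [0, 0, 0, 0, 0, 0, 0]
  ]
}}

```text
clock: 49.27
position: [0.4383, 0.1491, 0.1532]
orientation: [3.138, -0.148, -0.001]
contact_force: [-0.5, 0.3, 0.8]
opening: 0.0426
finger_force: 0.0
```

```bash
python3 plan.py .4522 -.175 .15 -95.4 .4522 -.175 .033 -95.4; python3 sp.py
```

```text
t 49.27 pos [0.4383 0.1491 0.1532] head -95.39 q6 112.7 q1 17.3 tilt 0.02 F [-0.5  0.3  0.8] open 0.0426 ff 0.0
shift before turn [0.221 1.607 0.016] turn [0.0001 0.0001 0.0001] shift after turn [0.222 1.607 0.016]
shift before turn [0.    0.    0.585] turn [0. 0. 0.] shift after turn [0.    0.    0.585]
65 [ 0.4522 -0.175   0.02  ]
63 [ 0.42   -0.2366  0.02  ]
65 [ 0.4208 -0.3077  0.02  ]
```

Emit:
{"method": "step_arm", "body": {
  "series": [
    [0.0184, 0.1339, 0, 0, 0, 0, 0],
    [0.0184, 0.1339, 0, 0, 0, 0, 0],
    [0.0184, 0.1339, 0, 0, 0, 0, 0],
    [0.0184, 0.1339, 0, 0, 0, 0, 0],
    [0.0184, 0.1339, 0, 0, 0, 0, 0],
    [0.0184, 0.1339, 0, 0, 0, 0, 0],
    [0.0184, 0.1339, 0, 0, 0, 0, 0],
    [0.0184, 0.1339, 0, 0, 0, 0, 0],
    [0.0184, 0.1339, 0, 0, 0, 0, 0],
    [0.0184, 0.1339, 0, 0, 0, 0, 0]
  ]
}}

```text
clock: 50.15
position: [0.4493, -0.122, 0.1524]
orientation: [-3.138, 0.148, 0.003]
contact_force: [1.3, -0.3, -0.2]
opening: 0.0427
finger_force: 0.0
```

Emit:
{"method": "step_arm", "body": {
  "series": [
    [0.0184, 0.1339, 0, 0, 0, 0, 0],
    [0.0184, 0.1339, 0, 0, 0, 0, 0],
    [0, 0, 0, 0, 0, 0, 0],
    [0, 0, 0.1, 0, 0, 0, 0],
    [0, 0, 0.1, 0, 0, 0, 0],
    [0, 0, 0.1, 0, 0, 0, 0],
    [0, 0, 0, 0, 0, 0, 0],
    [0, 0, 0, 0, 0, 0, 0],
    [0, 0, 0, 0, 0, 0, 0],
    [0, 0, 0, 0, 0, 0, 0]
  ]
}}

```text
clock: 50.98
position: [0.453, -0.1749, 0.0943]
orientation: [3.138, -0.147, 0.002]
contact_force: [0.1, 0.9, 0.5]
opening: 0.0426
finger_force: 0.0
```

```bash
python3 plan.py .4522 -.175 .033 -95.4
python3 - <<'E'
from h import *
im=shot('top'); save(cv2.resize(im[130:270,125:285],None,fx=4,fy=4,interpolation=cv2.INTER_CUBIC),'ca2')
shot('scene');print(proj('scene',[.4522,-.175,.01]).round(),[(round(r['p'],2),np.round(np.array(r['extent'])*[640,480,640,480])) for r in env.find_in('scene','spacer0')][:6])
g=np.mean(im[:,:,:3],2)
for q in ((.4387,.149),(.443,.1907),(.4469,.2315),(.451,.273)):
    u,v=proj('top',[*q,.056]).round().astype(int); w=im[v-4:v+5,u-4:u+5].reshape(-1,3); print(u,v,w.mean(0).round(), w.min(1).mean().round())
E
```

```text
t 50.98 pos [ 0.453  -0.1749  0.0943] head -95.37 q6 72.9 q1 -22.5 tilt 0.06 F [0.1 0.9 0.5] open 0.0426 ff 0.0
shift before turn [-0.004  0.001  0.306] turn [ 0.0001 -0.0003  0.0002] shift after turn [-0.004  0.001  0.306]
[296. 287.] [(0.63, array([298., 290.,  12.,   9.])), (0.54, array([452., 239., 116.,  78.])), (0.52, array([264., 288.,   7.,  10.])), (0.46, array([233., 297.,   7.,  16.]))]
207 246 [194. 192. 189.] 185.0
188 244 [232. 219. 136.] 136.0
171 242 [237. 228. 143.] 143.0
152 240 [230. 215. 132.] 132.0
```

View pics/ca2.png

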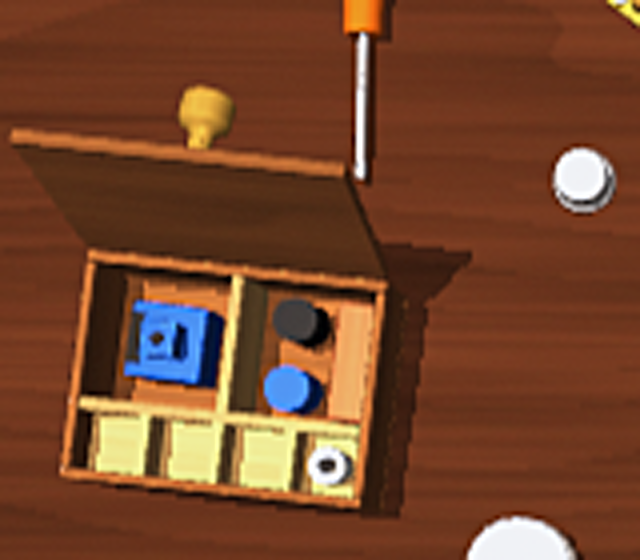

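The housing stands upright in the empty bay (crop (175,340)) and the spacer sits in pocket 0 (330,465). On to the next spacer.

Emit:
{"method": "step_arm", "body": {
  "series": [
    [-0.003, 0, 0.08, 0, 0, 0, 0],
    [0, 0, 0.08, 0, 0, 0, 0],
    [0, 0, 0.06, 0, 0, 0, 0],
    [0, 0, 0.05, 0, 0, 0, 0],
    [0, 0, 0.036, 0, 0, 0, 0],
    [0, 0, 0, 0, 0, 0, 0],
    [0, 0, 0, 0, 0, 0, 0],
    [0, 0, 0, 0, 0, 0, -1],
    [0, 0, 0, 0, 0, 0, -1],
    [0, 0, 0, 0, 0, 0, -1]
  ]
}}

```text
clock: 51.97
position: [0.4523, -0.175, 0.0331]
orientation: [3.138, -0.148, 0.002]
contact_force: [-0.0, 0.4, 3.9]
opening: 0.0202
finger_force: 39.0
```

Emit:
{"method": "step_arm", "body": {
  "series": [
    [0, 0, 0, 0, 0, 0, -1],
    [0, 0, 0, 0, 0, 0, -1],
    [0, 0, 0, 0, 0, 0, -1],
    [0, 0, -0.1, 0, 0, 0, -1],
    [0, 0, -0.1, 0, 0, 0, -1],
    [0, 0, -0.1, 0, 0, 0, -1],
    [0, 0, -0.15, 0, 0, 0, -1],
    [0, 0, -0.15, 0, 0, 0, -1],
    [0, 0, 0, 0, 0, 0, -1],
    [0, 0, 0, 0, 0, 0, -1]
  ]
}}

```text
clock: 52.8
position: [0.4529, -0.1753, 0.1541]
orientation: [3.137, -0.148, 0.007]
contact_force: [1.0, 0.7, -1.1]
opening: 0.0198
finger_force: 39.3
```

```bash
python3 plan.py .443 .1907 .15 -95.4
```

```text
t 52.8 pos [ 0.4529 -0.1753  0.1541] head -95.39 q6 72.8 q1 -22.6 tilt 0.26 F [ 1.   0.7 -1.1] open 0.0198 ff 39.3
shift before turn [-0.221 -1.817  0.017] turn [ 0.0004 -0.0014  0.0001] shift after turn [-0.222 -1.817  0.02 ]
```

Emit:
{"method": "step_arm", "body": {
  "series": [
    [-0.0158, -0.13, 0, 0, 0, 0, -1],
    [-0.0158, -0.13, 0, 0, 0, 0, -1],
    [-0.0158, -0.13, 0, 0, 0, 0, -1],
    [-0.0158, -0.13, 0, 0, 0, 0, -1],
    [-0.0158, -0.13, 0, 0, 0, 0, -1],
    [-0.0158, -0.13, 0, 0, 0, 0, -1],
    [-0.0158, -0.13, 0, 0, 0, 0, -1],
    [-0.0158, -0.13, 0, 0, 0, 0, -1],
    [-0.0158, -0.13, 0, 0, 0, 0, -1],
    [-0.0158, -0.13, 0, 0, 0, 0, -1]
  ]
}}

```text
clock: 53.63
position: [0.4436, 0.0881, 0.1511]
orientation: [3.138, -0.148, -0.004]
contact_force: [1.4, 0.2, -0.3]
opening: 0.0201
finger_force: 39.3
```

Emit:
{"method": "step_arm", "body": {
  "series": [
    [-0.0158, -0.13, 0, 0, 0, 0, -1],
    [-0.0158, -0.13, 0, 0, 0, 0, -1],
    [-0.0158, -0.13, 0, 0, 0, 0, -1],
    [-0.0158, -0.13, 0, 0, 0, 0, -1],
    [0, 0, 0, 0, 0, 0, -1],
    [0, 0, 0, 0, 0, 0, -1],
    [0, 0, 0, 0, 0, 0, -1],
    [0, 0, 0, 0, 0, 0, -1],
    [0, 0, 0, 0, 0, 0, -1],
    [0, 0, 0, 0, 0, 0, -1]
  ]
}}

```text
clock: 54.47
position: [0.442, 0.1909, 0.1522]
orientation: [3.138, -0.15, -0.001]
contact_force: [-0.1, 0.3, -0.6]
opening: 0.0197
finger_force: 39.3
```

```bash
python3 plan.py .443 .1907 .0935 -95.4
```

```text
t 54.47 pos [0.442  0.1909 0.1522] head -95.47 q6 117.4 q1 21.9 tilt 0.02 F [-0.1  0.3 -0.6] open 0.0197 ff 39.3
shift before turn [0.005 0.    0.293] turn [ 0.0001  0.0001 -0.0004] shift after turn [0.005 0.    0.293]
```

Emit:
{"method": "step_arm", "body": {
  "series": [
    [0.005, 0, 0.06, 0, 0, 0, -1],
    [0, 0, 0.08, 0, 0, 0, -1],
    [0, 0, 0.08, 0, 0, 0, -1],
    [0, 0, 0.05, 0, 0, 0, -1],
    [0, 0, 0.023, 0, 0, 0, -1],
    [0, 0, 0, 0, 0, 0, -1],
    [0, 0, 0, 0, 0, 0, -1],
    [0, 0, 0, 0, 0, 0, -1],
    [0, 0, 0, 0, 0, 0, -1],
    [0, 0, 0, 0, 0, 0, -0.1]
  ]
}}

```text
clock: 55.3
position: [0.4434, 0.1918, 0.0944]
orientation: [-3.138, 0.148, -0.002]
contact_force: [0.2, -0.5, -0.0]
opening: 0.0308
finger_force: 0.0
```

Emit:
{"method": "step_arm", "body": {
  "series": [
    [0, 0, 0, 0, 0, 0, -0.1],
    [0, 0, 0, 0, 0, 0, -0.1],
    [0, 0, 0, 0, 0, 0, -0.1],
    [0, 0, 0, 0, 0, 0, -0.1],
    [0, 0, -0.1, 0, 0, 0, 0],
    [0, 0, -0.1, 0, 0, 0, 0],
    [0, 0, -0.1, 0, 0, 0, 0],
    [0, 0, 0, 0, 0, 0, 0],
    [0.0054, 0.1336, 0, 0, 0, 0, 0],
    [0.0054, 0.1336, 0, 0, 0, 0, 0]
  ]
}}

```text
clock: 56.13
position: [0.4403, 0.1385, 0.1539]
orientation: [-3.138, 0.143, -0.002]
contact_force: [-0.4, -0.3, 1.0]
opening: 0.0427
finger_force: 0.0
```

Emit:
{"method": "step_arm", "body": {
  "series": [
    [0.0054, 0.1336, 0, 0, 0, 0, 0],
    [0.0054, 0.1336, 0, 0, 0, 0, 0],
    [0.0054, 0.1336, 0, 0, 0, 0, 0],
    [0.0054, 0.1336, 0, 0, 0, 0, 0],
    [0.0054, 0.1336, 0, 0, 0, 0, 0],
    [0.0054, 0.1336, 0, 0, 0, 0, 0],
    [0.0054, 0.1336, 0, 0, 0, 0, 0],
    [0.0054, 0.1336, 0, 0, 0, 0, 0],
    [0.0054, 0.1336, 0, 0, 0, 0, 0],
    [0.0054, 0.1336, 0, 0, 0, 0, 0]
  ]
}}

```text
clock: 56.97
position: [0.4252, -0.13, 0.1533]
orientation: [-3.138, 0.148, 0.001]
contact_force: [0.4, 0.9, -0.2]
opening: 0.0427
finger_force: 0.0
```

Emit:
{"method": "step_arm", "body": {
  "series": [
    [0.0054, 0.1336, 0, 0, 0, 0, 0],
    [0.0054, 0.1336, 0, 0, 0, 0, 0],
    [0.0054, 0.1336, 0, 0, 0, 0, 0],
    [0.0054, 0.1336, 0, 0, 0, 0, 0],
    [0, 0, 0.1, 0, 0, 0, 0],
    [0, 0, 0.1, 0, 0, 0, 0],
    [0, 0, 0.1, 0, 0, 0, 0],
    [0, 0, 0, 0, 0, 0, 0],
    [0, 0, 0, 0, 0, 0, 0],
    [0, 0, 0, 0, 0, 0, 0]
  ]
}}

```text
clock: 57.8
position: [0.4202, -0.2356, 0.0941]
orientation: [3.138, -0.147, 0.0]
contact_force: [0.1, 0.0, 0.2]
opening: 0.0429
finger_force: 0.0
```

```bash
python3 plan.py .42 -.2366 .033 -95.4
cat > pk.py <<'E'
from h import *
im=shot('top')
for q in ((.4387,.149),(.443,.1907),(.4469,.2315),(.451,.273)):
    u,v=proj('top',[*q,.056]).round().astype(int); w=im[v-4:v+5,u-4:u+5].reshape(-1,3); print(w.mean(0).round())
shot('scene');print([(round(r['p'],2),np.round(np.array(r['extent'])*[640,480,640,480])) for r in env.find_in('scene','spacer0')][:6])
E
python3 pk.py
```

```text
t 57.8 pos [ 0.4202 -0.2356  0.0941] head -95.38 q6 64.7 q1 -30.7 tilt 0.0 F [0.1 0.  0.2] open 0.0429 ff 0.0
shift before turn [-0.001  0.005  0.305] turn [ 0.     -0.      0.0001] shift after turn [-0.001  0.005  0.305]
[196. 194. 191.]
[198. 194. 190.]
[238. 230. 146.]
[232. 217. 135.]
[(0.65, array([233., 297.,  11.,  14.])), (0.41, array([263., 287.,   8.,  14.]))]
```

Emit:
{"method": "step_arm", "body": {
  "series": [
    [0, 0.005, 0.08, 0, 0, 0, 0],
    [0, 0, 0.08, 0, 0, 0, 0],
    [0, 0, 0.06, 0, 0, 0, 0],
    [0, 0, 0.05, 0, 0, 0, 0],
    [0, 0, 0.036, 0, 0, 0, 0],
    [0, 0, 0, 0, 0, 0, 0],
    [0, 0, 0, 0, 0, 0, 0],
    [0, 0, 0, 0, 0, 0, -1],
    [0, 0, 0, 0, 0, 0, -1],
    [0, 0, 0, 0, 0, 0, -1]
  ]
}}

```text
clock: 58.78
position: [0.4204, -0.2369, 0.0333]
orientation: [3.138, -0.148, 0.002]
contact_force: [-0.8, 0.4, 4.4]
opening: 0.0203
finger_force: 39.0
```

Emit:
{"method": "step_arm", "body": {
  "series": [
    [0, 0, 0, 0, 0, 0, -1],
    [0, 0, 0, 0, 0, 0, -1],
    [0, 0, 0, 0, 0, 0, -1],
    [0, 0, -0.1, 0, 0, 0, -1],
    [0, 0, -0.1, 0, 0, 0, -1],
    [0, 0, -0.1, 0, 0, 0, -1],
    [0, 0, -0.15, 0, 0, 0, -1],
    [0, 0, -0.15, 0, 0, 0, -1],
    [-0.0048, -0.1302, 0, 0, 0, 0, -1],
    [-0.0048, -0.1302, 0, 0, 0, 0, -1]
  ]
}}

```text
clock: 59.62
position: [0.4244, -0.1855, 0.1549]
orientation: [3.136, -0.151, 0.008]
contact_force: [0.4, 0.5, -0.3]
opening: 0.02
finger_force: 39.2
```

Emit:
{"method": "step_arm", "body": {
  "series": [
    [-0.0048, -0.1302, 0, 0, 0, 0, -1],
    [-0.0048, -0.1302, 0, 0, 0, 0, -1],
    [-0.0048, -0.1302, 0, 0, 0, 0, -1],
    [-0.0048, -0.1302, 0, 0, 0, 0, -1],
    [-0.0048, -0.1302, 0, 0, 0, 0, -1],
    [-0.0048, -0.1302, 0, 0, 0, 0, -1],
    [-0.0048, -0.1302, 0, 0, 0, 0, -1],
    [-0.0048, -0.1302, 0, 0, 0, 0, -1],
    [-0.0048, -0.1302, 0, 0, 0, 0, -1],
    [-0.0048, -0.1302, 0, 0, 0, 0, -1]
  ]
}}

```text
clock: 60.45
position: [0.4377, 0.0769, 0.1529]
orientation: [-3.138, 0.148, -0.001]
contact_force: [0.8, -0.1, 0.1]
opening: 0.02
finger_force: 39.2
```

Emit:
{"method": "step_arm", "body": {
  "series": [
    [-0.0048, -0.1302, 0, 0, 0, 0, -1],
    [-0.0048, -0.1302, 0, 0, 0, 0, -1],
    [-0.0048, -0.1302, 0, 0, 0, 0, -1],
    [-0.0048, -0.1302, 0, 0, 0, 0, -1],
    [-0.0048, -0.1302, 0, 0, 0, 0, -1],
    [-0.0048, -0.1302, 0, 0, 0, 0, -1],
    [0, 0, 0, 0, 0, 0, -1],
    [0, 0, 0, 0, 0, 0, -1],
    [0, 0, 0, 0, 0, 0, -1],
    [0, 0, 0, 0, 0, 0, -1]
  ]
}}

```text
clock: 61.28
position: [0.4464, 0.2307, 0.1525]
orientation: [3.138, -0.149, -0.001]
contact_force: [-0.1, -1.1, 0.5]
opening: 0.0199
finger_force: 39.3
```

```bash
python3 plan.py .4469 .2315 .0935 -95.4
```

```text
t 61.28 pos [0.4464 0.2307 0.1525] head -95.43 q6 121.4 q1 26.0 tilt 0.04 F [-0.1 -1.1  0.5] open 0.0199 ff 39.3
shift before turn [ 0.002 -0.005  0.295] turn [ 0.0002  0.0002 -0.0002] shift after turn [ 0.002 -0.004  0.295]
```

Emit:
{"method": "step_arm", "body": {
  "series": [
    [0.002, -0.004, 0.06, 0, 0, 0, -1],
    [0, 0, 0.08, 0, 0, 0, -1],
    [0, 0, 0.08, 0, 0, 0, -1],
    [0, 0, 0.05, 0, 0, 0, -1],
    [0, 0, 0.025, 0, 0, 0, -1],
    [0, 0, 0, 0, 0, 0, -1],
    [0, 0, 0, 0, 0, 0, -1],
    [0, 0, 0, 0, 0, 0, -1],
    [0, 0, 0, 0, 0, 0, -1],
    [0, 0, 0, 0, 0, 0, -0.1]
  ]
}}

```text
clock: 62.12
position: [0.4476, 0.2326, 0.0942]
orientation: [-3.138, 0.148, -0.002]
contact_force: [-0.4, -0.4, -0.4]
opening: 0.0304
finger_force: 0.0
```

Emit:
{"method": "step_arm", "body": {
  "series": [
    [0, 0, 0, 0, 0, 0, -0.1],
    [0, 0, 0, 0, 0, 0, -0.1],
    [0, 0, 0, 0, 0, 0, -0.1],
    [0, 0, 0, 0, 0, 0, -0.1],
    [0, 0, -0.1, 0, 0, 0, 0],
    [0, 0, -0.1, 0, 0, 0, 0],
    [0, 0, -0.1, 0, 0, 0, 0],
    [0, 0, 0, 0, 0, 0, 0],
    [0, 0, 0, 0, 0, 0, 0],
    [0, 0, 0, 0, 0, 0, 0]
  ]
}}

```text
clock: 62.95
position: [0.4469, 0.2323, 0.1531]
orientation: [3.138, -0.148, -0.001]
contact_force: [0.2, -0.5, -0.3]
opening: 0.0424
finger_force: 0.0
```

Emit:
{"method": "step_arm", "body": {
  "series": [
    [0.0062, 0.1348, 0, 0, 0, 0, 0],
    [0.0062, 0.1348, 0, 0, 0, 0, 0],
    [0.0062, 0.1348, 0, 0, 0, 0, 0],
    [0.0062, 0.1348, 0, 0, 0, 0, 0],
    [0.0062, 0.1348, 0, 0, 0, 0, 0],
    [0.0062, 0.1348, 0, 0, 0, 0, 0],
    [0.0062, 0.1348, 0, 0, 0, 0, 0],
    [0.0062, 0.1348, 0, 0, 0, 0, 0],
    [0.0062, 0.1348, 0, 0, 0, 0, 0],
    [0.0062, 0.1348, 0, 0, 0, 0, 0]
  ]
}}

```text
clock: 63.78
position: [0.4332, -0.0383, 0.1524]
orientation: [-3.138, 0.148, 0.004]
contact_force: [0.4, 0.6, -0.4]
opening: 0.0425
finger_force: 0.0
```

Emit:
{"method": "step_arm", "body": {
  "series": [
    [0.0062, 0.1348, 0, 0, 0, 0, 0],
    [0.0062, 0.1348, 0, 0, 0, 0, 0],
    [0.0062, 0.1348, 0, 0, 0, 0, 0],
    [0.0062, 0.1348, 0, 0, 0, 0, 0],
    [0.0062, 0.1348, 0, 0, 0, 0, 0],
    [0.0062, 0.1348, 0, 0, 0, 0, 0],
    [0.0062, 0.1348, 0, 0, 0, 0, 0],
    [0.0062, 0.1348, 0, 0, 0, 0, 0],
    [0.0062, 0.1348, 0, 0, 0, 0, 0],
    [0.0062, 0.1348, 0, 0, 0, 0, 0]
  ]
}}

```text
clock: 64.62
position: [0.4203, -0.3076, 0.1521]
orientation: [-3.137, 0.148, 0.003]
contact_force: [0.4, -0.2, -0.5]
opening: 0.0428
finger_force: 0.0
```

Emit:
{"method": "step_arm", "body": {
  "series": [
    [0, 0, 0, 0, 0, 0, 0],
    [0, 0, 0, 0, 0, 0, 0],
    [0, 0, 0.1, 0, 0, 0, 0],
    [0, 0, 0.1, 0, 0, 0, 0],
    [0, 0, 0.1, 0, 0, 0, 0],
    [0, 0, 0, 0, 0, 0, 0],
    [0, 0, 0, 0, 0, 0, 0],
    [0, 0, 0, 0, 0, 0, 0],
    [0, 0, 0, 0, 0, 0, 0],
    [0, 0, 0, 0, 0, 0, 0]
  ]
}}

```text
clock: 65.45
position: [0.4219, -0.3069, 0.0946]
orientation: [3.137, -0.147, 0.002]
contact_force: [0.0, 0.4, -0.0]
opening: 0.0428
finger_force: 0.0
```

```bash
python3 plan.py .421 -.3077 .033 -95.4; python3 pk.py
```

```text
t 65.45 pos [ 0.4219 -0.3069  0.0946] head -95.37 q6 58.0 q1 -37.3 tilt 0.1 F [ 0.   0.4 -0. ] open 0.0428 ff 0.0
shift before turn [-0.004  0.004  0.308] turn [ 0.0003 -0.0005  0.0002] shift after turn [-0.004  0.004  0.308]
[195. 193. 190.]
[197. 193. 189.]
[183. 180. 178.]
[231. 216. 134.]
[(0.56, array([234., 299.,  13.,  11.])), (0.17, array([407., 305.,  18.,  19.]))]
```

Emit:
{"method": "step_arm", "body": {
  "series": [
    [-0.003, 0.004, 0.08, 0, 0, 0, 0],
    [0, 0, 0.08, 0, 0, 0, 0],
    [0, 0, 0.06, 0, 0, 0, 0],
    [0, 0, 0.05, 0, 0, 0, 0],
    [0, 0, 0.037, 0, 0, 0, 0],
    [0, 0, 0, 0, 0, 0, 0],
    [0, 0, 0, 0, 0, 0, 0],
    [0, 0, 0, 0, 0, 0, -1],
    [0, 0, 0, 0, 0, 0, -1],
    [0, 0, 0, 0, 0, 0, -1]
  ]
}}

```text
clock: 66.43
position: [0.421, -0.3078, 0.0329]
orientation: [3.137, -0.148, 0.002]
contact_force: [-0.4, 1.4, 3.4]
opening: 0.0201
finger_force: 39.1
```

Emit:
{"method": "step_arm", "body": {
  "series": [
    [0, 0, 0, 0, 0, 0, -1],
    [0, 0, 0, 0, 0, 0, -1],
    [0, 0, 0, 0, 0, 0, -1],
    [0, 0, -0.1, 0, 0, 0, -1],
    [0, 0, -0.1, 0, 0, 0, -1],
    [0, 0, -0.1, 0, 0, 0, -1],
    [0, 0, -0.15, 0, 0, 0, -1],
    [0, 0, -0.15, 0, 0, 0, -1],
    [-0.0056, -0.132, 0, 0, 0, 0, -1],
    [-0.0056, -0.132, 0, 0, 0, 0, -1]
  ]
}}

```text
clock: 67.27
position: [0.4247, -0.2558, 0.1544]
orientation: [3.135, -0.151, 0.008]
contact_force: [-0.3, 0.1, -0.1]
opening: 0.0201
finger_force: 39.3
```

Emit:
{"method": "step_arm", "body": {
  "series": [
    [-0.0056, -0.132, 0, 0, 0, 0, -1],
    [-0.0056, -0.132, 0, 0, 0, 0, -1],
    [-0.0056, -0.132, 0, 0, 0, 0, -1],
    [-0.0056, -0.132, 0, 0, 0, 0, -1],
    [-0.0056, -0.132, 0, 0, 0, 0, -1],
    [-0.0056, -0.132, 0, 0, 0, 0, -1],
    [-0.0056, -0.132, 0, 0, 0, 0, -1],
    [-0.0056, -0.132, 0, 0, 0, 0, -1],
    [-0.0056, -0.132, 0, 0, 0, 0, -1],
    [-0.0056, -0.132, 0, 0, 0, 0, -1]
  ]
}}

```text
clock: 68.1
position: [0.4369, 0.0105, 0.1523]
orientation: [-3.138, 0.148, -0.001]
contact_force: [0.3, -0.5, -0.0]
opening: 0.0199
finger_force: 39.3
```

Emit:
{"method": "step_arm", "body": {
  "series": [
    [-0.0056, -0.132, 0, 0, 0, 0, -1],
    [-0.0056, -0.132, 0, 0, 0, 0, -1],
    [-0.0056, -0.132, 0, 0, 0, 0, -1],
    [-0.0056, -0.132, 0, 0, 0, 0, -1],
    [-0.0056, -0.132, 0, 0, 0, 0, -1],
    [-0.0056, -0.132, 0, 0, 0, 0, -1],
    [-0.0056, -0.132, 0, 0, 0, 0, -1],
    [-0.0056, -0.132, 0, 0, 0, 0, -1],
    [-0.0056, -0.132, 0, 0, 0, 0, -1],
    [-0.0056, -0.132, 0, 0, 0, 0, -1]
  ]
}}

```text
clock: 68.93
position: [0.4504, 0.2744, 0.1522]
orientation: [-3.138, 0.147, -0.0]
contact_force: [0.7, 0.4, -0.6]
opening: 0.02
finger_force: 39.3
```

Emit:
{"method": "step_arm", "body": {
  "series": [
    [0, 0, 0, 0, 0, 0, -1],
    [0, 0, 0, 0, 0, 0, -1],
    [0, 0, 0, 0, 0, 0, -1],
    [0, 0, 0, 0, 0, 0, -1],
    [0, 0, 0, 0, 0, 0, -1],
    [0, 0, 0, 0, 0, 0, -1],
    [0, 0, 0, 0, 0, 0, -1],
    [0, 0, 0, 0, 0, 0, -1],
    [0, 0, 0, 0, 0, 0, -1],
    [0, 0, 0, 0, 0, 0, -1]
  ]
}}

```text
clock: 69.77
position: [0.4506, 0.2729, 0.1521]
orientation: [3.138, -0.148, 0.0]
contact_force: [0.2, 0.4, -0.8]
opening: 0.0201
finger_force: 39.3
```

```bash
python3 plan.py .451 .273 .0935 -95.4
```

```text
t 69.77 pos [0.4506 0.2729 0.1521] head -95.4 q6 125.3 q1 29.9 tilt 0.0 F [ 0.2  0.4 -0.8] open 0.0201 ff 39.3
shift before turn [ 0.002 -0.001  0.293] turn [ 0. -0.  0.] shift after turn [ 0.002 -0.001  0.293]
```

Emit:
{"method": "step_arm", "body": {
  "series": [
    [0.002, 0, 0.06, 0, 0, 0, -1],
    [0, 0, 0.08, 0, 0, 0, -1],
    [0, 0, 0.08, 0, 0, 0, -1],
    [0, 0, 0.05, 0, 0, 0, -1],
    [0, 0, 0.023, 0, 0, 0, -1],
    [0, 0, 0, 0, 0, 0, -1],
    [0, 0, 0, 0, 0, 0, -1],
    [0, 0, 0, 0, 0, 0, -1],
    [0, 0, 0, 0, 0, 0, -1],
    [0, 0, 0, 0, 0, 0, -0.1]
  ]
}}

```text
clock: 70.6
position: [0.4514, 0.2733, 0.0942]
orientation: [-3.137, 0.148, -0.002]
contact_force: [0.3, 0.6, 0.2]
opening: 0.0309
finger_force: 0.0
```

Emit:
{"method": "step_arm", "body": {
  "series": [
    [0, 0, 0, 0, 0, 0, -0.1],
    [0, 0, 0, 0, 0, 0, -0.1],
    [0, 0, 0, 0, 0, 0, -0.1],
    [0, 0, 0, 0, 0, 0, -0.1],
    [0, 0, -0.13, 0, 0, 0, -0.1],
    [0, 0, -0.13, 0, 0, 0, -0.1],
    [0, 0, -0.13, 0, 0, 0, -0.1],
    [0, 0, -0.13, 0, 0, 0, -0.1],
    [0, 0, -0.13, 0, 0, 0, -0.1],
    [0, 0, -0.13, 0, 0, 0, -0.1]
  ]
}}

```text
clock: 71.43
position: [0.4508, 0.2729, 0.2508]
orientation: [3.138, -0.148, -0.0]
contact_force: [0.3, -0.6, -0.1]
opening: 0.0388
finger_force: 0.0
```

Emit:
{"method": "step_arm", "body": {
  "series": [
    [0, 0, 0, 0, 0, 0, -1],
    [0, 0, 0, 0, 0, 0, -1],
    [0, 0, 0, 0, 0, 0, -1],
    [0, 0.1, 0, 0, 0, 0, -1],
    [0, 0.1, 0, 0, 0, 0, -1],
    [0, 0.1, 0, 0, 0, 0, -1],
    [0, 0.1, 0, 0, 0, 0, -1],
    [0, 0.1, 0, 0, 0, 0, -1],
    [0, 0.1, 0, 0, 0, 0, -1],
    [0, 0, 0, 0, 0, 0, -1]
  ]
}}

```text
clock: 72.27
position: [0.438, 0.1509, 0.2478]
orientation: [3.136, -0.15, -0.006]
contact_force: [-0.9, -0.2, -0.8]
opening: -0.0002
finger_force: 0.0
```

```bash
echo "print('pre',P(.155,-.068),'end',P(-.019,-.068))">>box.py; python3 box.py; read x y < <(python3 -c "
exec(open('box.py').read());p=P(.155,-.068);print(p[0],p[1])"|tail -1); python3 plan.py $x $y .25 -95.4 $x $y .176 -95.4; python3 pk.py; python3 -c "
from h import *
shot('top')
print([(round(r['p'],2),np.round(np.array(r['location'])*[480,640])) for r in env.place_of('top','eye')][:3], proj('top',[.51,.246,.006]).round())"
```

```text
bay [0.5101 0.2461] pockets [array([0.4392, 0.1499]), array([0.4431, 0.1907]), array([0.4469, 0.2315]), array([0.4508, 0.2723])]
pre [0.6342 0.1249] end [0.461  0.1413]
t 72.27 pos [0.438  0.1509 0.2478] head -95.48 q6 113.1 q1 17.6 tilt 0.27 F [-0.9 -0.2 -0.8] open -0.0002 ff 0.0
shift before turn [ 0.989  0.036 -0.015] turn [ 0.0008  0.0013 -0.0005] shift after turn [ 0.989  0.037 -0.011]
shift before turn [0.   0.   0.37] turn [0. 0. 0.] shift after turn [0.   0.   0.37]
[156. 150. 141.]
[54. 50. 44.]
[92. 84. 72.]
[184. 178. 162.]
[]
[(0.67, array([206., 172.])), (0.65, array([216., 175.])), (0.62, array([219., 175.]))] [172. 216.]
```

Emit:
{"method": "step_arm", "body": {
  "series": [
    [0.099, 0.004, -0.004, 0, 0, 0, -1],
    [0.099, 0.004, -0.004, 0, 0, 0, -1],
    [0.099, 0.004, -0.004, 0, 0, 0, -1],
    [0.099, 0.004, 0, 0, 0, 0, -1],
    [0.099, 0.004, 0, 0, 0, 0, -1],
    [0.099, 0.004, 0, 0, 0, 0, -1],
    [0.099, 0.004, 0, 0, 0, 0, -1],
    [0.099, 0.004, 0, 0, 0, 0, -1],
    [0.099, 0.004, 0, 0, 0, 0, -1],
    [0.099, 0, 0, 0, 0, 0, -1]
  ]
}}

```text
clock: 73.35
position: [0.6371, 0.1286, 0.2513]
orientation: [3.138, -0.146, -0.001]
contact_force: [-0.4, -1.2, -0.7]
opening: 0.0003
finger_force: 0.0
```

Emit:
{"method": "step_arm", "body": {
  "series": [
    [0, 0, 0.06, 0, 0, 0, -1],
    [0, 0, 0.08, 0, 0, 0, -1],
    [0, 0, 0.08, 0, 0, 0, -1],
    [0, 0, 0.08, 0, 0, 0, -1],
    [0, 0, 0.07, 0, 0, 0, -1],
    [0, 0, 0, 0, 0, 0, -1],
    [0, 0, 0, 0, 0, 0, -1],
    [0, 0, 0, 0, 0, 0, -1],
    [0, 0, 0, 0, 0, 0, -1],
    [0, 0, 0, 0, 0, 0, -1]
  ]
}}

```text
clock: 74.18
position: [0.6366, 0.1281, 0.179]
orientation: [-3.138, 0.147, -0.003]
contact_force: [-0.4, -0.3, -0.5]
opening: -0.0
finger_force: 0.0
```

```bash
python3 plan.py .6342 .1249 .176 -95.4; python3 pk.py|head -4; python3 sp.py; python3 -c "
from h import *
shot('top')
print([(round(r['p'],2),np.round(np.array(r['extent'])*[640,480,640,480])) for r in env.find_in('top','eye')][:3],[(round(r['p'],2),np.round(np.array(r['extent'])*[640,480,640,480])) for r in env.find_in('top','spacer0')][:5])"
```

```text
t 74.18 pos [0.6366 0.1281 0.179 ] head -95.38 q6 105.7 q1 10.3 tilt 0.1 F [-0.4 -0.3 -0.5] open -0.0 ff 0.0
shift before turn [-0.011  0.017  0.015] turn [-0.0001 -0.0005  0.0001] shift after turn [-0.011  0.017  0.015]
[198. 196. 192.]
[82. 75. 64.]
[108.  98.  84.]
[226. 211. 184.]
[] []
```

Run:
```python
from h import *
im=shot('top'); x0,y0,x1,y1=138,225,170,255
h=cv2.cvtColor(np.ascontiguousarray(im[y0:y1,x0:x1]),cv2.COLOR_RGB2HSV); m=cv2.inRange(h,(0,0,150),(180,60,255))
n,l,st,c=cv2.connectedComponentsWithStats(m)
for i in range(1,n): print(st[i],c[i]+[x0,y0],atz('top',*(c[i]+[x0,y0]),.056).round(4))
```

```text
[  0   0  32  30 885] [152.31638418 238.93672316] [0.4525 0.2731 0.056 ]
```

Emit:
{"method": "step_arm", "body": {
  "series": [
    [0, 0, -0.12, 0, 0, 0, -1],
    [0, 0, -0.12, 0, 0, 0, -1],
    [0, 0, -0.12, 0, 0, 0, -1],
    [0, 0.18, 0, 0, 0, 0, -1],
    [0, 0.18, 0, 0, 0, 0, -1],
    [0, 0.18, 0, 0, 0, 0, -1],
    [0, 0.18, 0, 0, 0, 0, -1],
    [0, 0.18, 0, 0, 0, 0, -1],
    [0, 0.18, 0, 0, 0, 0, -1],
    [0, 0.18, 0, 0, 0, 0, -1]
  ]
}}

```text
clock: 75.42
position: [0.6121, -0.1248, 0.2501]
orientation: [3.138, -0.147, 0.0]
contact_force: [0.5, 0.4, -0.4]
opening: -0.0004
finger_force: 0.0
```

```bash
python3 pk.py|head -4
python3 - <<'E'
from h import *
im=shot('top'); x0,y0,x1,y1=138,225,220,258
h=cv2.cvtColor(np.ascontiguousarray(im[y0:y1,x0:x1]),cv2.COLOR_RGB2HSV); m=cv2.inRange(h,(0,0,150),(180,60,255))
n,l,st,c=cv2.connectedComponentsWithStats(m)
for i in range(1,n):
  if st[i,4]>9: print(st[i],atz('top',*(c[i]+[x0,y0]),.056).round(4))
E
python3 plan.py .634 .126 .255 -95.4
```

```text
[185. 183. 181.]
[186. 183. 180.]
[172. 170. 169.]
[187. 184. 180.]
[10 10  9 10 60] [0.4516 0.2737 0.056 ]
[28 12  9 10 59] [0.4475 0.2329 0.056 ]
[45 14 10 10 60] [0.4438 0.1924 0.056 ]
[64 16  9 10 59] [0.4384 0.1505 0.056 ]
[73 16  9 17 89] [0.4258 0.1269 0.056 ]
t 75.62 pos [ 0.6123 -0.124   0.2499] head -95.52 q6 83.0 q1 -12.5 tilt 0.02 F [ 0.1 -0.4  0.3] open -0.0002 ff 0.0
shift before turn [-0.013 -1.254 -0.025] turn [-0.0001  0.     -0.0007] shift after turn [-0.01  -1.255 -0.026]
```

All four pockets hold a spacer. Back behind the lid to push it over.

Emit:
{"method": "step_arm", "body": {
  "series": [
    [-0.01, -0.18, 0, 0, 0, -0.0007, -1],
    [0, -0.18, 0, 0, 0, 0, -1],
    [0, -0.18, 0, 0, 0, 0, -1],
    [0, -0.18, 0, 0, 0, 0, -1],
    [0, -0.18, 0, 0, 0, 0, -1],
    [0, -0.18, 0, 0, 0, 0, -1],
    [0, -0.175, 0, 0, 0, 0, -1],
    [0, 0, 0, 0, 0, 0, -1],
    [0, 0, 0, 0, 0, 0, -1],
    [0, 0, 0.08, 0, 0, 0, -1]
  ]
}}

```text
clock: 76.45
position: [0.6349, 0.1287, 0.2366]
orientation: [-3.138, 0.14, -0.008]
contact_force: [0.5, -0.1, -0.1]
opening: 0.0001
finger_force: 0.0
```

Emit:
{"method": "step_arm", "body": {
  "series": [
    [0, 0, 0.08, 0, 0, 0, -1],
    [0, 0, 0.08, 0, 0, 0, -1],
    [0, 0, 0.08, 0, 0, 0, -1],
    [0, 0, 0.05, 0, 0, 0, -1],
    [0, 0, 0, 0, 0, 0, -1],
    [0, 0, 0, 0, 0, 0, -1],
    [-0.03, 0, 0, 0, 0, 0, -1],
    [-0.04, 0, 0, 0, 0, 0, -1],
    [-0.05, 0, 0, 0, 0, 0, -1],
    [-0.05, 0, 0, 0, 0, 0, -1]
  ]
}}

```text
clock: 77.28
position: [0.5988, 0.1303, 0.1766]
orientation: [-3.138, 0.144, -0.001]
contact_force: [0.0, -0.4, -0.3]
opening: 0.0003
finger_force: 0.1
```

Emit:
{"method": "step_arm", "body": {
  "series": [
    [-0.05, 0, 0, 0, 0, 0, -1],
    [-0.05, 0, 0, 0, 0, 0, -1],
    [-0.05, 0, 0, 0, 0, 0, -1],
    [-0.05, 0, 0, 0, 0, 0, -1],
    [0, 0, 0, 0, 0, 0, -1],
    [0, 0, 0, 0, 0, 0, -1],
    [0, 0, 0, 0, 0, 0, -1],
    [0, 0, 0, 0, 0, 0, -1],
    [0, 0, 0, 0, 0, 0, -1],
    [0, 0, 0, 0, 0, 0, -1]
  ]
}}

```text
clock: 78.12
position: [0.5595, 0.1338, 0.1755]
orientation: [3.138, -0.144, -0.002]
contact_force: [0.9, -0.0, 0.7]
opening: 0.0003
finger_force: 0.0
```

```bash
cat >> box.py <<'E'
s=env.read_state();d=s['position'][:2]-c;print("x' y' z",(d@X).round(4),(d@Y).round(4),s['position'][2].round(4),'F',s['contact_force'].round(1))
E
python3 box.py|tail -1
```

```text
x' y' z 0.0798 -0.0662 0.1755 F [ 0.9 -0.   0.7]
```

Emit:
{"method": "step_arm", "body": {
  "series": [
    [-0.044, 0, 0, 0, 0, 0, -1],
    [-0.044, 0, 0, 0, 0, 0, -1],
    [-0.044, 0, 0, 0, 0, 0, -1],
    [-0.044, 0, 0, 0, 0, 0, -1],
    [-0.044, 0, 0, 0, 0, 0, -1],
    [-0.036, 0, 0.022, 0, 0, 0, -1],
    [-0.036, 0, 0.022, 0, 0, 0, -1],
    [-0.036, 0, 0.022, 0, 0, 0, -1],
    [0, 0, 0, 0, 0, 0, -1],
    [0, 0, 0, 0, 0, 0, -1]
  ]
}}

```text
clock: 78.95
position: [0.4937, 0.1398, 0.1622]
orientation: [3.138, -0.144, -0.003]
contact_force: [-0.6, 0.8, -0.8]
opening: 0.0
finger_force: 0.0
```

```bash
python3 box.py|tail -1
python3 - <<'E'
from h import *
s=shot('scene'); save(cv2.resize(s[150:290,350:530],None,fx=3.5,fy=3.5,interpolation=cv2.INTER_CUBIC),'l1')
E
```

```text
x' y' z 0.0137 -0.0664 0.1622 F [-0.6  0.8 -0.8]
```

View pics/l1.png

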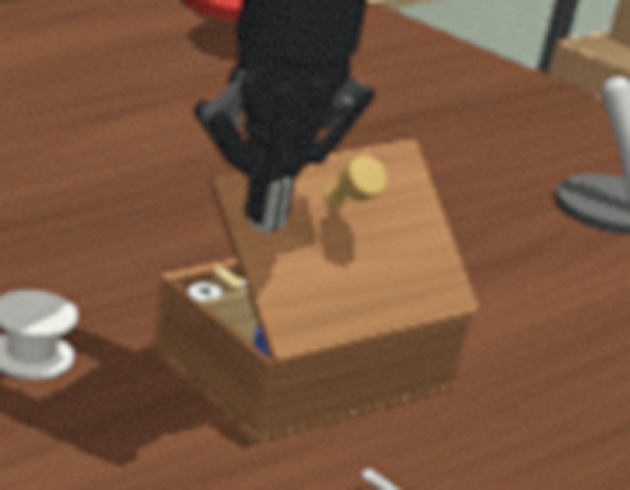

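The lid leans over at about 45° with the fingertips on its outer face (crop (270,220)), and the knob is clear. I keep following it down.

Emit:
{"method": "step_arm", "body": {
  "series": [
    [-0.028, 0, 0.031, 0, 0, 0, -1],
    [-0.028, 0, 0.031, 0, 0, 0, -1],
    [-0.027, 0, 0.031, 0, 0, 0, -1],
    [-0.02, 0, 0.037, 0, 0, 0, -1],
    [-0.02, 0, 0.037, 0, 0, 0, -1],
    [-0.02, 0, 0.037, 0, 0, 0, -1],
    [0, 0, 0, 0, 0, 0, -1],
    [0, 0, 0, 0, 0, 0, -1],
    [0, 0, 0, 0, 0, 0, -1],
    [0, 0, 0, 0, 0, 0, -1]
  ]
}}

```text
clock: 79.83
position: [0.4665, 0.1425, 0.1221]
orientation: [-3.138, 0.144, -0.001]
contact_force: [-0.0, 0.2, -0.2]
opening: -0.0004
finger_force: 0.0
```

Emit:
{"method": "step_arm", "body": {
  "series": [
    [-0.006, 0, 0.03, 0, 0, 0, -1],
    [-0.006, 0, 0.03, 0, 0, 0, -1],
    [-0.006, 0, 0.02, 0, 0, 0, -1],
    [-0.006, 0, 0.02, 0, 0, 0, -1],
    [0, 0, 0, 0, 0, 0, -1],
    [0, 0, 0, 0, 0, 0, -1],
    [0, 0, 0, 0, 0, 0, -1],
    [0, 0, 0, 0, 0, 0, -1],
    [0, 0, 0, 0, 0, 0, -1],
    [0, 0, 0, 0, 0, 0, -1]
  ]
}}

```text
clock: 80.67
position: [0.4615, 0.1429, 0.1021]
orientation: [-3.138, 0.144, -0.0]
contact_force: [0.9, 0.7, -0.9]
opening: 0.0001
finger_force: 0.0
```

```bash
python3 box.py|tail -1
```

```text
x' y' z -0.0187 -0.0663 0.1021 F [ 0.9  0.7 -0.9]
```

Creep down until the lid seats.

Emit:
{"method": "step_arm", "body": {
  "series": [
    [0, 0, 0.01, 0, 0, 0, -1],
    [0, 0, 0, 0, 0, 0, -1],
    [0, 0, 0.01, 0, 0, 0, -1],
    [0, 0, 0, 0, 0, 0, -1],
    [0, 0, 0.01, 0, 0, 0, -1],
    [0, 0, 0, 0, 0, 0, -1],
    [0, 0, 0, 0, 0, 0, -1],
    [0, 0, 0, 0, 0, 0, -1],
    [0, 0, 0, 0, 0, 0, -1],
    [0, 0, 0, 0, 0, 0, -1]
  ]
}}

```text
clock: 81.5
position: [0.4613, 0.1429, 0.0972]
orientation: [-3.138, 0.144, -0.0]
contact_force: [-5.7, -1.5, 21.2]
opening: 0.0001
finger_force: 10.6
```

```bash
python3 box.py|tail -1
```

```text
x' y' z -0.0188 -0.0664 0.0972 F [-5.7 -1.5 21.2]
```

The lid is seated (21 N with the tips at 72 mm). I retreat and check.

Emit:
{"method": "step_arm", "body": {
  "series": [
    [0, 0, -0.03, 0, 0, 0, -1],
    [0, 0, -0.1, 0, 0, 0, -1],
    [0, 0, -0.15, 0, 0, 0, -1],
    [0, 0, -0.15, 0, 0, 0, -1],
    [0, 0, -0.15, 0, 0, 0, -1],
    [0, 0, -0.15, 0, 0, 0, -1],
    [0, 0.15, 0, 0, 0, 0, -1],
    [0, 0.15, 0, 0, 0, 0, -1],
    [0, 0.15, 0, 0, 0, 0, -1],
    [0, 0.15, 0, 0, 0, 0, -1]
  ]
}}

```text
clock: 82.33
position: [0.45, 0.0224, 0.2422]
orientation: [-3.138, 0.143, -0.001]
contact_force: [0.3, -0.8, -0.5]
opening: 0.0002
finger_force: 0.0
```

Emit:
{"method": "step_arm", "body": {
  "series": [
    [0, 0.15, 0, 0, 0, 0, -1],
    [0, 0.15, 0, 0, 0, 0, -1],
    [0, 0, 0, 0, 0, 0, -1],
    [0, 0, 0, 0, 0, 0, -1],
    [0, 0, 0, 0, 0, 0, -1],
    [0, 0, 0, 0, 0, 0, -1],
    [0, 0, 0, 0, 0, 0, -1],
    [0, 0, 0, 0, 0, 0, -1],
    [0, 0, 0, 0, 0, 0, -1],
    [0, 0, 0, 0, 0, 0, -1]
  ]
}}

```text
clock: 83.17
position: [0.4449, -0.0358, 0.2419]
orientation: [-3.138, 0.143, 0.0]
contact_force: [-0.4, -1.2, 0.3]
opening: -0.0001
finger_force: 0.0
```

Run:
```python
from h import *
exec(open('box.py').read().split('print')[0])
k=P(-.035,0)
for n in('scene','top'):
    shot(n); print(n,'expect knob shut',proj(n,[*k,.107]).round(),[(round(r['p'],2),np.round(np.array(r['location'])[::-1]*[640,480])) for r in env.place_of(n,'box_lid_handle')][:2])
    for t in ('tuner','clamp','driver','reel'): print(t,[(round(r['p'],2),np.round(np.array(r['extent'])*[640,480,640,480])) for r in env.find_in(n,t)][:1])
```

```text
scene expect knob shut [434. 212.] [(0.9, array([438., 211.])), (0.17, array([454., 251.]))]
tuner [(0.76, array([408., 306.,  18.,  20.]))]
clamp [(0.21, array([441., 231.,  87.,  50.]))]
driver [(0.84, array([488., 310.,  65.,  56.]))]
reel [(0.93, array([360., 246.,  24.,  29.]))]
top expect knob shut [173. 238.] [(0.91, array([172., 236.]))]
tuner [(0.7, array([271., 177.,  16.,  14.]))]
clamp [(0.58, array([286., 135.,  22.,  17.]))]
driver [(0.7, array([215., 133.,  10.,  57.]))]
reel [(0.94, array([256., 274.,  27.,  27.]))]
```

The lid is shut and the other objects are where they started, so I'm handing in.

```bash
python3 -c "
from workcell import env
print(env.sign_off())"
```

```text
the job is handed in; nothing more can be done
None
```

I handed the job in at about 83 s: the eye's four sides wiped in order, the eye upright in the empty bay, all four spacers in their own pockets and the lid pressed fully shut; sign-off returned no verdict, and the tuner, clamp, driver and reel looked undisturbed at the last camera check.

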